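# Lay up the tea board and the dessert board

### The job

Lay up the two wooden serving boards from the stock on the counter: on the long one the tea set, with the sugar pot in the largest recess, the teacup in the middle one and the milk jug in the smallest, and on the short one the dessert set, with the ramekin in the larger recess and the tall steel tumbler in the smaller. Keep each thing upright, set it down gently and let it stand flat on the floor of its recess. Leave the short tumbler, the pepper shaker and the toothpick pot standing where they are.

Things in the scene. Friction and masses are not known exactly. Their poses are not given: they have to be found in the camera images.
- tea_board: Long wooden board, 290 x 112 mm, 18 thick; fixed. Three round recesses 6 mm deep (floors 12 mm above the counter) lie along its x axis, centres in its frame (mm): largest, 80 across, at (87, 0), for the sugar pot; middle, 66 across, at (-3, 0), for the teacup; smallest, 56 across, at (-85, 0), nearer the robot, for the milk jug. Origin: centre of its underside, z up, x roughly away from the robot.
- dessert_board: Short wooden board, 205 x 112 mm, 18 thick; fixed. Two round recesses 6 mm deep (floors 12 mm above the counter) lie along its x axis, centres in its frame (mm): larger, 80 across, at (48, 0), for the ramekin; smaller, 68 across, at (-45, 0), nearer the robot, for the tall tumbler. Origin: centre of its underside, z up, x roughly away from the robot.
- sugar_pot: Blue-glazed ceramic sugar pot, round, its lid with a small knob fast on it: foot 60 mm across, body 66 mm across from 12 to 46 mm up, lid rim 67 mm across at 47 to 51 mm, then a low dome; top of the knob 72 mm up. About 0.22 kg. Origin at the centre of its underside, z up.
- teacup: Blue-glazed ceramic teacup without a handle, empty and open: foot 46 mm across, 55 mm across at 22 mm up, 60 mm at the rim, 68 mm tall, wall 3.5 mm. About 0.16 kg. Origin at the centre of its underside, z up.
- milk_jug: Small steel milk jug, empty: foot 40 mm across, belly 49 at 18 mm up, 41 at the rim, 56 tall, wall 2.5; 0.12 kg. Loop handle along its -x axis, reaching 44 mm from the axis, 13 to 53 mm up; pouring lip at the rim along +x, reaching 28 mm. At the start its yaw is within 0.7 rad of 0 (handle towards the robot's side). Origin at the centre of its underside, z up.
- ramekin: Blue-glazed ceramic ramekin (low straight-sided dessert pot with a finely ribbed outside), empty and open: foot 62 mm across, 66 mm at the rim, 40 mm tall, wall 5 mm. About 0.15 kg. Origin at the centre of its underside, z up.
- tall_tumbler: Tall stainless-steel tumbler, empty and open: foot 50 mm across, widening evenly to 66 mm at the rim, 105 mm tall, wall 2.5 mm. About 0.16 kg. Origin at the centre of its underside, z up.
- short_tumbler: Short stainless-steel tumbler, not wanted, to be left alone: foot 44 mm across, 56 mm at the rim, 62 mm tall. Origin at the centre of its underside, z up.
- pepper_shaker: Glass pepper shaker with a steel cap, not wanted, to be left alone: 42 mm across, 83 mm tall. Origin at the centre of its underside, z up.
- toothpick_pot: Small wooden pot of toothpicks, not wanted, to be left alone: 38 mm across, 62 mm tall with the picks. Origin at the centre of its underside, z up.

How it is judged:
By the outcome, as a careful person would: the job done as asked, in the order asked, and still so for the second after the job is handed in, with the robot touching nothing.
It also fails if it takes over 128 s, if anything falls off the work surface, if the arm or the gripper's body presses on something with over 40 N, if the wrist force passes 120 N, or if a joint passes its speed limit or range.

### The arm

A 6-joint arm with a two-finger parallel gripper is mounted at the origin on the work surface. World frame = base frame: x ahead of the robot, y to its left, z up, the work surface at z = 0. Lengths are in m, angles in rad, forces in N, time in s.
With the tool pointing down it reaches from about 0.375 to 0.9 m from the base axis. Payload 3.1 kg.
Tool frame: the origin (TCP) lies on the centre line of the jaws, within the pads' length; the fingertips stand 17 mm ahead of it and the grasp point (between the pads) lies 2 mm behind it; x points along the fingers, y is the direction in which the jaws open and shut, and the axes are right-handed (so a half turn about x gives the same grasp; the last joint's range is limited). The gripper opens to 85 mm and grips with 20 to 120 N. Pads are 22 mm wide; open, the fingers measure 114 mm over their backs; the gripper's body (76 mm by 85 mm) begins 54 mm behind the grasp point. The pads swing forward as they close: fully open they stand 13 mm farther back than shut.
Start: joints at [-1.375, 0.527, 1.433, -0, 1.181, -0.178], TCP at [0.229, -0.582, 0.222] pointing down, gripper open.
Joint ranges: [-3.08, 3.08], [-0.75, 2.2], [0.22, 2.44], [-1.43, 4.57], [0, 2.65], [-2.85, 2.85]. Speed limits (rad/s): [2.79, 2.79, 3.14, 3.14, 3.14, 3.14].

### API

Orientations are given as a unit quaternion [x, y, z, w].
In Python, from station import sensors, imaging, order, finder gives the robot as it stands.
- The arm moves only by the tool apply_moves, never from a script. Its argument "moves" is a list of rows, each an object of numbers: "x", "y", "z": the shift along the tool's x, y, z in m; "ax", "ay", "az": the turn, a rotation vector about the tool's x, y, z in degrees. A call has 1 to 10 rows; each row shifts and turns the pose as measured when the row begins, along the tool's axes as they then stand; what a row does not reach is not made up. A row lasts 1/12 s, in which the tool goes at most 41.7 mm and 7.16 degrees, less where a joint would pass 70% of its speed; a pose out of reach is approached as far as the arm can. A call is refused whole if a number of a shift passes 0.0417 or a number of a turn 7.16, either way. A call with a gripper value outside its range is refused whole. "fingers" is the closure, from -1 (fully open) to 1 (shut), so that 0 is half open, set as the call begins (left out, the last holds). The fingers move at their own pace and stop on an object; "squeeze" is the grip in N (left out, the last holds). Time passes only in rows, so rows that do not move let the fingers close. It gives the time, the measured TCP pose, the force and the opening at its end, in the units of the state.
- sensors.sense(): the state, without advancing time (a new reading comes with each control period).
- imaging.snapshot(name): name is "scene" or "top" or "wrist"; returns the picture (480x640x3 uint8, red, green, blue); there is no depth.
- imaging.camera_info(name): a dict with "intrinsics" (3x3 intrinsics, pixels), "world_from_camera" (4x4, takes a point from camera to world coordinates); the wrist camera has in their place "T_tool_cam" (4x4, takes a point from camera to tool coordinates, whose origin is the TCP and whose axes are the tool frame's). Camera axes: x right, y down, z forward; pixel columns grow to the right and rows downward; lengths in m; the calibration is good to about 2 mm. A picture is of the moment at which its call begins: read the wrist's pose just before it. camera_info takes no time and is no camera call.
- order.sign_off(): hands the job in, once; it reports no verdict.
Trained networks look in the newest picture that a camera, given by its name, has taken for a name from the list of things; names that differ only in an ending like _2 or _b are one class to them, and where a whole thing is asked for, a point or a joint stands for the part that bears it (a point fixed in the world has none). Each returns a list of dicts, best first, with "p" (0 to 1); they miss things now and then, are a little off and sometimes report something else, mostly with a low value. They report only what shows in the picture. A call takes as long as a camera call.
- finder.recognise(thing, camera): "at" ([x, y, z] in m, in world coordinates, good to about 4 mm: the middle of the surface that is visible of it).
- finder.cut_out(thing, camera): "pixels" (480x640 bool, what is visible of it).
- finder.mark_of(thing, camera): "at" ([x, y, z] in m, in world coordinates, good to about 4 mm: a listed point, or the origin of a listed thing).
The state is a dict: "t": time; "q": joint angles; "qd": joint speeds; "tau": joint torques, N m; "tcp_pos": TCP position; "tool_rot": TCP orientation; "force": force on the tool from outside, world axes, zero at the start; "ft_torque": the same for the moment, N m; "finger_gap": opening from 0.0 (shut) to 1.0 (fully open).
Only numpy, scipy, OpenCV 4.12 (cv2) and the standard library are available. Lean on these libraries where they do the work, as an engineer would, in place of code of your own. Each camera call takes 0.05 s, during which the arm holds its last target. There are 200 camera calls.

## Working session

There is one attempt and no reset: what is moved stays moved. The work goes in short steps, Python scripts to look and compute and a tool call to move; the robot and the scene stay as the last step left them, time stands still between calls to the robot, and variables do not carry over. Pictures are saved under pics/ and viewed, about 12 in all and at most 16, crops included, and the job is handed in when it is done.

Besides the shell and the picture viewer there is one more tool, called after ">>>" by a JSON object that holds its "fn" and its "kwargs", one argument or row to a line. apply_moves: Moves the arm, as the interface text tells. Its arguments: {"type":"object","properties":{"moves":{"type":"array","items":{"type":"object","properties":{"x":{"type":"number"},"y":{"type":"number"},"z":{"type":"number"},"ax":{"type":"number"},"ay":{"type":"number"},"az":{"type":"number"}}}},"fingers":{"type":"number"},"squeeze":{"type":"number"}},"required":["moves"]}

```bash
ls; mkdir -p pics
python3 - <<'E'
from station import sensors, imaging, order, finder
import cv2, numpy as np
s=sensors.sense(); print({k:np.round(v,3) for k,v in s.items()})
for c in ["top","scene"]:
    im=imaging.snapshot(c); cv2.imwrite(f"pics/{c}0.png",im[:,:,::-1])
    i=imaging.camera_info(c); print(c,np.round(i["intrinsics"],1).tolist(),np.round(i["world_from_camera"],3).tolist())
    for t in "tea_board dessert_board sugar_pot teacup milk_jug ramekin tall_tumbler short_tumbler pepper_shaker toothpick_pot".split():
        r=finder.mark_of(t,c); print(t,[(np.round(d["at"],3).tolist(),round(d["p"],2)) for d in r[:3]])
print(imaging.camera_info("wrist"))
print(sensors.sense()["t"])
E
```

```text
pics
{'t': np.float64(0.0), 'q': array([-1.374,  0.528,  1.434,  0.   ,  1.181, -0.178]), 'qd': array([ 0.   , -0.001,  0.001, -0.   , -0.   ,  0.001]), 'tau': array([ 1.0000e-03, -4.4235e+01, -1.7802e+01, -0.0000e+00,  8.0000e-03,
       -0.0000e+00]), 'tcp_pos': array([ 0.229, -0.581,  0.221]), 'tool_rot': array([-0.695, -0.133,  0.695, -0.131]), 'force': array([-0.97 , -0.637, -0.344]), 'ft_torque': array([0.005, 0.004, 0.041]), 'finger_gap': np.float64(1.005)}
top [[532.6, 0.0, 321.8], [0.0, 532.6, 234.3], [0.0, 0.0, 1.0]] [[-0.0, -0.998, 0.064, 0.452], [-1.0, -0.001, -0.013, -0.005], [0.013, -0.064, -0.998, 1.06], [0.0, 0.0, 0.0, 1.0]]
tea_board [([0.557, -0.129, -0.002], 0.9)]
dessert_board [([0.563, 0.11, 0.001], 0.69)]
sugar_pot [([0.57, 0.403, 0.002], 0.72)]
teacup [([0.635, 0.291, 0.003], 0.9)]
milk_jug [([0.433, 0.411, -0.002], 0.74)]
ramekin []
tall_tumbler [([0.557, -0.133, -0.0], 0.72), ([0.522, -0.261, -0.003], 0.69)]
short_tumbler [([0.44, -0.403, -0.0], 0.58)]
pepper_shaker [([0.384, 0.291, -0.0], 0.89)]
toothpick_pot [([0.575, -0.387, 0.001], 0.72)]
scene [[453.3, 0
[... 464 characters left out ...]
, -0.0], 0.75)]
tall_tumbler [([0.527, -0.254, -0.0], 0.6)]
short_tumbler [([0.439, -0.403, -0.001], 0.65)]
pepper_shaker [([0.379, 0.285, 0.003], 0.69)]
toothpick_pot []
{'intrinsics': array([[432.57411161,   0.        , 320.34163619],
       [  0.        , 432.57411161, 235.14388481],
       [  0.        ,   0.        ,   1.        ]]), 'T_tool_cam': array([[ 7.45517640e-04, -2.69837310e-01,  9.62905639e-01,
        -1.50620032e-01],
       [ 9.99999720e-01,  1.43400871e-04, -7.34051705e-04,
        -6.39723229e-04],
       [ 5.99930306e-05,  9.62905917e-01,  2.69837342e-01,
        -6.71421556e-02],
       [ 0.00000000e+00,  0.00000000e+00,  0.00000000e+00,
         1.00000000e+00]])}
1.1
```

View pics/top0.png

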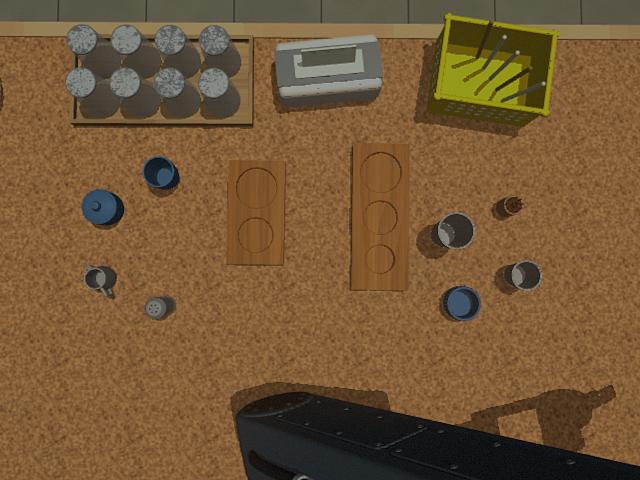

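View pics/scene0.png

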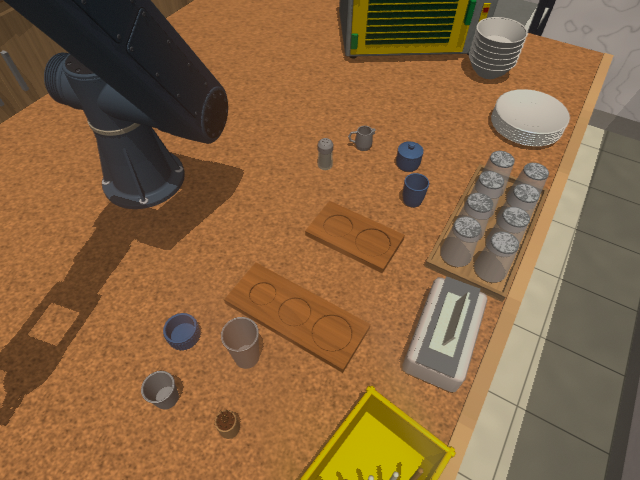

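The top view shows the sugar pot at (102,207), teacup (160,172), jug (98,278) with its handle pointing lower right, pepper shaker (157,308), tea board (380,217) and dessert board (257,212). It also shows the tall tumbler at (456,230), ramekin (462,303), short tumbler (525,275) and toothpick pot (513,205). The scene view agrees.

```bash
cat > h.py <<'E'
from station import sensors, imaging, order, finder
import cv2, numpy as np
from scipy.spatial.transform import Rotation as R
def cam(c,s=None):
    i=imaging.camera_info(c)
    if c!="wrist": return i["intrinsics"],i["world_from_camera"]
    T=np.eye(4);T[:3,:3]=R.from_quat(s["tool_rot"]).as_matrix();T[:3,3]=s["tcp_pos"]
    return i["intrinsics"],T@i["T_tool_cam"]
def px2w(K,W,uv,z):
    uv=np.atleast_2d(uv).astype(float)
    d=np.c_[uv,np.ones(len(uv))]@np.linalg.inv(K).T@W[:3,:3].T
    return (W[:3,3]+d*((z-W[2,3])/d[:,2])[:,None])[:,:2]
def w2px(K,W,p):
    c=(np.atleast_2d(p)-W[:3,3])@W[:3,:3]; c=c@K.T; return c[:,:2]/c[:,2:]
def go(x,y,z,yaw=None,s=None):
    """remaining motion; yaw = direction of tool y in deg. Turn first (ax), then shift."""
    s=s or sensors.sense(); M=R.from_quat(s["tool_rot"]).as_matrix()
    cur=np.degrees(np.arctan2(M[1,1],M[0,1])); yaw=cur if yaw is None else yaw
    ax=-((yaw-cur+180)%360-180); a=np.radians(yaw)
    d=np.array([x,y,z])-s["tcp_pos"]
    print("t %.2f tcp %s yaw %.1f tilt %s gap %.3f F %s | ax %.1f  x %.4f y %.4f z %.4f"%(s["t"],np.round(s["tcp_pos"],4),cur,np.round(M[:2,0],3),s["finger_gap"],np.round(s["force"],1),ax,-d[2],d[0]*np.cos(a)+d[1]*np.sin(a),d[0]*np.sin(a)-d[1]*np.cos(a)))
E
python3 - <<'E'
from h import *
im=imaging.snapshot("top")
K,W=cam("top")
for b in ["tea_board","dessert_board"]:
    m=finder.cut_out(b,"top")[0]; m=m["pixels"].astype(np.uint8)
    c=max(cv2.findContours(m,0,2)[0],key=cv2.contourArea).reshape(-1,2)
    r=cv2.minAreaRect((px2w(K,W,c,0.018)*1000).astype(np.float32)); print(b,r)
g=cv2.GaussianBlur(cv2.cvtColor(im,7),(3,3),0)
# rim centres: pixel guess, height
for n,(u,v,z) in dict(sugar=(102,207,.05),ramekin=(462,303,.04),tumbler=(456,230,.105),cup=(160,172,.068),jug=(98,278,.056)).items(): print(n,px2w(K,W,(u,v),z)[0].round(3))
for t in ["ramekin","milk_jug"]:
  for c in ["top"]:
    print(t,[(np.round(d["at"],3).tolist(),round(d["p"],2)) for d in finder.recognise(t,c)[:3]])
crop=cv2.resize(im[140:330,60:300],None,fx=3.3,fy=3.1,interpolation=2)[:,:,::-1]
cv2.imwrite("pics/crop1.png",crop[:600,:800]);
E
```

```text
tea_board ((554.6014404296875, -132.249755859375), (112.30067443847656, 289.74407958984375), 89.40064239501953)
dessert_board ((428.8988342285156, 414.865966796875), (61.614593505859375, 56.014400482177734), 78.11177062988281)
sugar [0.568 0.398]
ramekin [ 0.385 -0.286]
tumbler [ 0.52 -0.26]
cup [0.632 0.285]
jug [0.433 0.4  ]
ramekin [([0.556, -0.129, 0.015], 0.31)]
milk_jug [([0.432, 0.411, 0.032], 0.58)]
```

View pics/crop1.png

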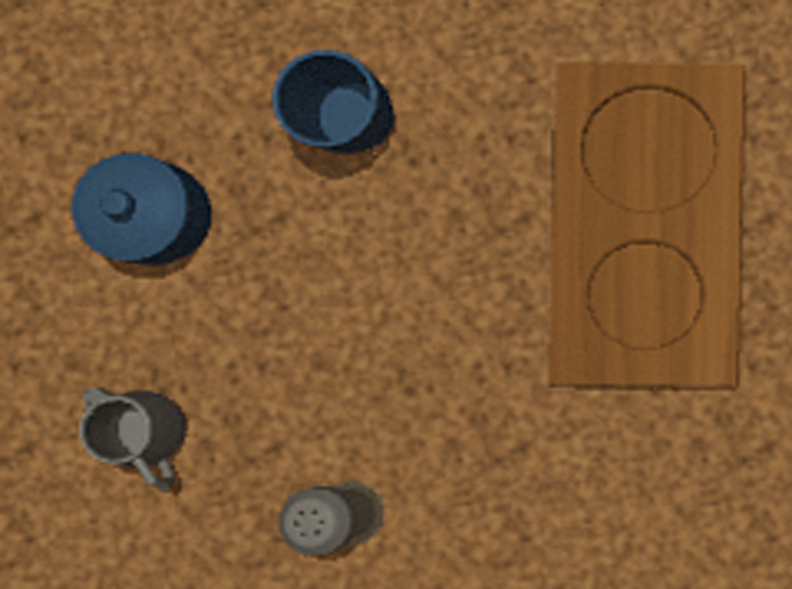

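The crop shows the jug's lip at (92,397) and handle at (165,480), so its yaw is about 0.62 rad. The dessert board's recesses are at (649,149) and (645,295).

Run:
```python
from h import *
K,W=cam("top")
print(px2w(K,W,[(256.7,188.1),(255.5,235.2)],.018).round(4), px2w(K,W,(94.8,278.7),.056))
print(px2w(K,W,[(381,172.5),(381,217.5),(380,259.5)],.018).round(4))
go(.57,.402,.20,-90)
```

```text
[[0.609  0.1094]
 [0.5162 0.111 ]] [[0.43218173 0.4059413 ]]
[[ 0.6405 -0.1358]
 [ 0.5512 -0.1352]
 [ 0.4687 -0.1326]]
t 1.35 tcp [ 0.2288 -0.5816  0.2216] yaw -68.5 tilt [-0. -0.] gap 1.000 F [ 0.6  0.3 -0.4] | ax 21.5  x 0.0216 y -0.9836 z -0.3412
```

>>> {"fn": "apply_moves", "kwargs": {
  "moves": [
    {"ax": 7.1},
    {"ax": 7.1},
    {"ax": 7.1},
    {"y": -0.04,"z": -0.014},
    {"y": -0.04,"z": -0.014},
    {"y": -0.04,"z": -0.014},
    {"y": -0.04,"z": -0.014},
    {"y": -0.04,"z": -0.014},
    {"y": -0.04,"z": -0.014},
    {"y": -0.04,"z": -0.014}
  ],
  "fingers": -1
}}

```text
schema error: expected keys x, y, z, ax, ay, az
```

>>> {"fn": "apply_moves", "kwargs": {
  "moves": [
    {"y": -0.04,"z": -0.014},
    {"y": -0.04,"z": -0.014},
    {"y": -0.04,"z": -0.014},
    {"y": -0.04,"z": -0.014},
    {"y": -0.04,"z": -0.014},
    {"y": -0.04,"z": -0.014},
    {"y": -0.04,"z": -0.014},
    {"y": -0.04,"z": -0.014},
    {"y": -0.04,"z": -0.014},
    {"y": -0.04,"z": -0.014}
  ]
}}

```text
schema error: expected keys x, y, z, ax, ay, az
```

>>> {"fn": "apply_moves", "kwargs": {
  "moves": [
    {"x": 0,"y": 0,"z": 0,"ax": 7.1,"ay": 0,"az": 0},
    {"x": 0,"y": 0,"z": 0,"ax": 7.1,"ay": 0,"az": 0},
    {"x": 0,"y": 0,"z": 0,"ax": 7.1,"ay": 0,"az": 0},
    {"x": 0,"y": -0.04,"z": -0.014,"ax": 0,"ay": 0,"az": 0},
    {"x": 0,"y": -0.04,"z": -0.014,"ax": 0,"ay": 0,"az": 0},
    {"x": 0,"y": -0.04,"z": -0.014,"ax": 0,"ay": 0,"az": 0},
    {"x": 0,"y": -0.04,"z": -0.014,"ax": 0,"ay": 0,"az": 0},
    {"x": 0,"y": -0.04,"z": -0.014,"ax": 0,"ay": 0,"az": 0},
    {"x": 0,"y": -0.04,"z": -0.014,"ax": 0,"ay": 0,"az": 0},
    {"x": 0,"y": -0.04,"z": -0.014,"ax": 0,"ay": 0,"az": 0}
  ],
  "fingers": -1
}}

```text
t: 2.18
tcp_pos: [0.3277, -0.3126, 0.2192]
tool_rot: [0.708, -0.013, -0.706, -0.004]
force: [1.1, -0.4, -0.1]
finger_gap: 1.001
```

>>> {"fn": "apply_moves", "kwargs": {
  "moves": [
    {"x": 0,"y": -0.04,"z": -0.014,"ax": 0,"ay": 0,"az": 0},
    {"x": 0,"y": -0.04,"z": -0.014,"ax": 0,"ay": 0,"az": 0},
    {"x": 0,"y": -0.04,"z": -0.014,"ax": 0,"ay": 0,"az": 0},
    {"x": 0,"y": -0.04,"z": -0.014,"ax": 0,"ay": 0,"az": 0},
    {"x": 0,"y": -0.04,"z": -0.014,"ax": 0,"ay": 0,"az": 0},
    {"x": 0,"y": -0.04,"z": -0.014,"ax": 0,"ay": 0,"az": 0},
    {"x": 0,"y": -0.04,"z": -0.014,"ax": 0,"ay": 0,"az": 0},
    {"x": 0,"y": -0.04,"z": -0.014,"ax": 0,"ay": 0,"az": 0},
    {"x": 0,"y": -0.04,"z": -0.014,"ax": 0,"ay": 0,"az": 0},
    {"x": 0,"y": -0.04,"z": -0.014,"ax": 0,"ay": 0,"az": 0}
  ]
}}

```text
t: 3.02
tcp_pos: [0.474, 0.078, 0.2177]
tool_rot: [0.711, -0.016, -0.703, -0.004]
force: [1.0, 0.4, -0.1]
finger_gap: 1.002
```

>>> {"fn": "apply_moves", "kwargs": {
  "moves": [
    {"x": 0,"y": -0.04,"z": -0.012,"ax": 0,"ay": 0,"az": 0},
    {"x": 0,"y": -0.04,"z": -0.012,"ax": 0,"ay": 0,"az": 0},
    {"x": 0,"y": -0.04,"z": -0.012,"ax": 0,"ay": 0,"az": 0},
    {"x": 0,"y": -0.04,"z": -0.012,"ax": 0,"ay": 0,"az": 0},
    {"x": 0,"y": -0.04,"z": -0.012,"ax": 0,"ay": 0,"az": 0},
    {"x": 0,"y": -0.04,"z": -0.012,"ax": 0,"ay": 0,"az": 0},
    {"x": 0,"y": -0.04,"z": -0.012,"ax": 0,"ay": 0,"az": 0},
    {"x": 0,"y": -0.04,"z": -0.012,"ax": 0,"ay": 0,"az": 0},
    {"x": 0,"y": 0,"z": 0,"ax": 0,"ay": 0,"az": 0}
  ]
}}

```text
t: 3.77
tcp_pos: [0.5771, 0.4027, 0.2145]
tool_rot: [0.714, -0.011, -0.7, -0.003]
force: [0.2, -1.0, 0.2]
finger_gap: 1.003
```

```bash
cat >> h.py <<'E'
def level(s,yaw):
    """small rotation vector (deg, tool axes) to get the tool straight down with tool y at yaw"""
    a=np.radians(yaw); y=np.array([np.cos(a),np.sin(a),0]); x=np.array([0,0,-1.])
    T=np.c_[x,y,np.cross(x,y)]; M=R.from_quat(s["tool_rot"]).as_matrix()
    print("level ax ay az",np.degrees(R.from_matrix(M.T@T).as_rotvec()).round(2))
def look(things,name=None):
    s=sensors.sense(); im=imaging.snapshot("wrist"); K,W=cam("wrist",s)
    if name: cv2.imwrite(f"pics/{name}.png",im[:,:,::-1])
    for t,z in things.items():
        for d in finder.mark_of(t,"wrist")[:2]: print(t,"mark",np.round(d["at"],4),round(d["p"],2))
        for d in finder.cut_out(t,"wrist")[:1]:
            m=d["pixels"].astype(np.uint8); c=max(cv2.findContours(m,0,2)[0],key=cv2.contourArea).reshape(-1,2)
            r=cv2.minEnclosingCircle((px2w(K,W,c,z)*1000).astype(np.float32)); print(t,"circle at z",z,np.round(r[0],1),round(r[1],1),round(d["p"],2))
    return s,im,K,W
E
python3 - <<'E'
from h import *
s,im,K,W=look(dict(sugar_pot=.05),"w1"); level(s,-90); go(.571,.402,.03,-90)
E
```

```text
sugar_pot mark [ 0.569   0.4045 -0.0056] 0.8
sugar_pot circle at z 0.05 [571.1 405.7] 34.6 0.56
level ax ay az [-1.12 -1.18 -0.71]
t 3.92 tcp [0.5749 0.3953 0.2143] yaw -91.3 tilt [ 0.015 -0.019] gap 1.003 F [-0.2 -0.3 -0.3] | ax -1.3  x 0.1843 y -0.0067 z 0.0039
```

View pics/w1.png

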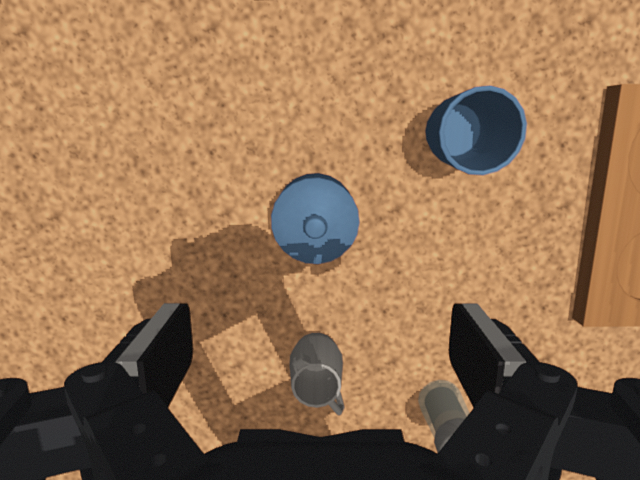

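The wrist view shows the sugar pot at (315,220), with the teacup at (475,130) and the jug at (316,375). The pot measures (0.570, 0.405).

>>> {"fn": "apply_moves", "kwargs": {
  "moves": [
    {"x": 0.0,"y": -0.009,"z": 0.005,"ax": -1.1,"ay": -1.2,"az": -0.7},
    {"x": 0.04,"y": 0,"z": 0,"ax": 0,"ay": 0,"az": 0},
    {"x": 0.04,"y": 0,"z": 0,"ax": 0,"ay": 0,"az": 0},
    {"x": 0.03,"y": 0,"z": 0,"ax": 0,"ay": 0,"az": 0},
    {"x": 0,"y": 0,"z": 0,"ax": 0,"ay": 0,"az": 0}
  ]
}}

```text
t: 4.33
tcp_pos: [0.5709, 0.3995, 0.1072]
tool_rot: [-0.706, 0.003, 0.708, 0.003]
force: [-1.9, -1.4, -1.2]
finger_gap: 0.999
```

Run:
```python
from h import *
s=sensors.sense(); level(s,-90); go(.570,.4045,.03,-90)
```

```text
level ax ay az [-0.47  0.17 -0.04]
t 4.33 tcp [0.5709 0.3995 0.1072] yaw -90.5 tilt [-0.003 -0.001] gap 0.999 F [-1.9 -1.4 -1.2] | ax -0.5  x 0.0772 y -0.0050 z 0.0009
```

>>> {"fn": "apply_moves", "kwargs": {
  "moves": [
    {"x": 0.0,"y": -0.005,"z": 0.001,"ax": -0.5,"ay": 0,"az": 0},
    {"x": 0.03,"y": 0,"z": 0,"ax": 0,"ay": 0,"az": 0},
    {"x": 0.03,"y": 0,"z": 0,"ax": 0,"ay": 0,"az": 0},
    {"x": 0.016,"y": 0,"z": 0,"ax": 0,"ay": 0,"az": 0},
    {"x": 0,"y": 0,"z": 0,"ax": 0,"ay": 0,"az": 0}
  ]
}}

```text
t: 4.75
tcp_pos: [0.5754, 0.4045, 0.0398]
tool_rot: [0.709, 0.002, -0.705, -0.003]
force: [-0.6, -0.5, -0.2]
finger_gap: 1.001
```

>>> {"fn": "apply_moves", "kwargs": {
  "moves": [
    {"x": 0,"y": 0,"z": 0,"ax": 0,"ay": 0,"az": 0},
    {"x": 0,"y": 0,"z": 0,"ax": 0,"ay": 0,"az": 0},
    {"x": 0,"y": 0,"z": 0,"ax": 0,"ay": 0,"az": 0},
    {"x": 0,"y": 0,"z": 0,"ax": 0,"ay": 0,"az": 0},
    {"x": 0,"y": 0,"z": 0,"ax": 0,"ay": 0,"az": 0}
  ],
  "fingers": 1,
  "squeeze": 40
}}

```text
t: 5.17
tcp_pos: [0.5809, 0.4068, 0.0505]
tool_rot: [0.714, 0.004, -0.7, -0.006]
force: [-0.4, -0.1, -0.4]
finger_gap: 0.299
```

Run:
```python
from h import *
s,im,K,W=look(dict(sugar_pot=.05),"w2"); level(s,-90); go(.570,.4045,.03,-90)
s2=imaging.snapshot("scene"); cv2.imwrite("pics/s2.png",cv2.resize(s2[80:260,300:500],None,fx=3,fy=3)[:,:,::-1])
print(sensors.sense()["finger_gap"],sensors.sense()["tcp_pos"])
```

```text
sugar_pot mark [ 0.5706  0.4047 -0.0034] 0.83
sugar_pot circle at z 0.05 [574.2 405.2] 37.2 0.67
level ax ay az [-0.17 -1.1   0.8 ]
t 5.32 tcp [0.5812 0.4062 0.0506] yaw -90.1 tilt [0.019 0.013] gap 0.159 F [-0.2 -2.3  6. ] | ax -0.1  x 0.0206 y 0.0017 z 0.0112
0.15827279683145495 [0.58119682 0.40618678 0.05061342]
```

View pics/w2.png

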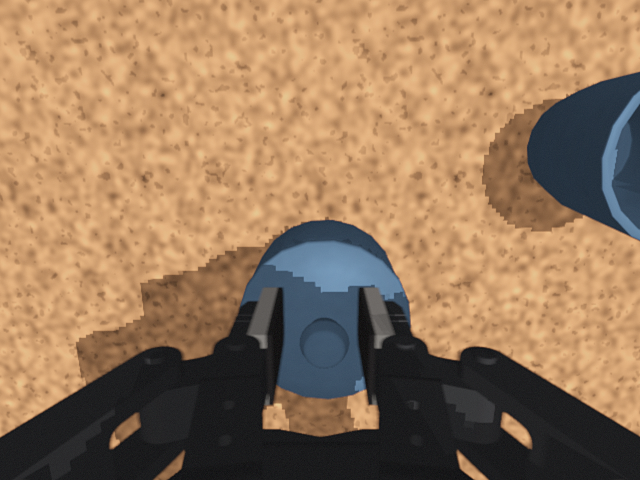

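The fingers slid up onto the dome at (325,340), because the open pads stand further back than I assumed. The pot is still standing in place. I'll reopen and grip lower.

>>> {"fn": "apply_moves", "kwargs": {
  "moves": [
    {"x": -0.005,"y": 0,"z": 0,"ax": 0,"ay": 0,"az": 0},
    {"x": 0,"y": 0,"z": 0.0,"ax": 0,"ay": 0,"az": 0},
    {"x": 0,"y": 0,"z": 0.0,"ax": 0,"ay": 0,"az": 0},
    {"x": 0,"y": 0,"z": 0,"ax": 0,"ay": 0,"az": 0},
    {"x": 0,"y": 0,"z": 0,"ax": 0,"ay": 0,"az": 0},
    {"x": 0,"y": 0,"z": 0,"ax": 0,"ay": 0,"az": 0},
    {"x": 0,"y": 0.001,"z": 0.01,"ax": 0,"ay": -1.1,"az": 0.8},
    {"x": 0,"y": 0,"z": 0,"ax": 0,"ay": 0,"az": 0}
  ],
  "fingers": -1
}}

```text
t: 6.03
tcp_pos: [0.5696, 0.4052, 0.0558]
tool_rot: [-0.706, 0.002, 0.708, 0.0]
force: [-0.0, 0.1, -0.4]
finger_gap: 1.003
```

Run:
```python
from h import *
s=sensors.sense(); level(s,-90); go(.5705,.405,.02,-90)
```

```text
level ax ay az [-0.18  0.16 -0.12]
t 6.03 tcp [0.5696 0.4052 0.0558] yaw -90.2 tilt [-0.003 -0.002] gap 1.003 F [-0.   0.1 -0.4] | ax -0.2  x 0.0358 y 0.0002 z -0.0009
```

>>> {"fn": "apply_moves", "kwargs": {
  "moves": [
    {"x": 0.02,"y": 0,"z": 0,"ax": 0,"ay": 0,"az": 0},
    {"x": 0.016,"y": 0,"z": 0,"ax": 0,"ay": 0,"az": 0},
    {"x": 0,"y": 0,"z": 0,"ax": 0,"ay": 0,"az": 0}
  ]
}}

```text
t: 6.28
tcp_pos: [0.5695, 0.4062, 0.0201]
tool_rot: [-0.707, 0.001, 0.707, 0.0]
force: [-0.4, 0.1, 0.1]
finger_gap: 1.0
```

>>> {"fn": "apply_moves", "kwargs": {
  "moves": [
    {"x": 0,"y": 0,"z": 0,"ax": 0,"ay": 0,"az": 0}
  ]
}}

```text
t: 6.37
tcp_pos: [0.569, 0.4062, 0.0196]
tool_rot: [-0.706, 0.001, 0.708, -0.0]
force: [-0.6, -0.3, 0.4]
finger_gap: 0.999
```

>>> {"fn": "apply_moves", "kwargs": {
  "moves": [
    {"x": 0,"y": 0,"z": 0,"ax": 0,"ay": 0,"az": 0},
    {"x": 0,"y": 0,"z": 0,"ax": 0,"ay": 0,"az": 0},
    {"x": 0,"y": 0,"z": 0,"ax": 0,"ay": 0,"az": 0},
    {"x": 0,"y": 0,"z": 0,"ax": 0,"ay": 0,"az": 0}
  ],
  "fingers": 1,
  "squeeze": 40
}}

```text
t: 6.7
tcp_pos: [0.5692, 0.4063, 0.0217]
tool_rot: [-0.707, 0.001, 0.708, -0.0]
force: [0.5, 0.2, -3.2]
finger_gap: 0.751
```

Run:
```python
from h import *
s=sensors.sense(); level(s,-90); go(.6415,-.1345,.033,-90.6)
```

```text
level ax ay az [-0.06  0.09 -0.13]
t 6.70 tcp [0.5692 0.4063 0.0217] yaw -90.1 tilt [-0.002 -0.002] gap 0.751 F [ 0.5  0.2 -3.2] | ax 0.5  x -0.0113 y 0.5400 z -0.0779
```

>>> {"fn": "apply_moves", "kwargs": {
  "moves": [
    {"x": -0.02,"y": 0,"z": 0,"ax": 0,"ay": 0,"az": 0},
    {"x": -0.035,"y": 0,"z": 0,"ax": 0,"ay": 0,"az": 0},
    {"x": -0.035,"y": 0,"z": 0,"ax": 0,"ay": 0,"az": 0},
    {"x": -0.03,"y": 0,"z": 0,"ax": 0,"ay": 0,"az": 0},
    {"x": 0,"y": 0.02,"z": 0,"ax": 0,"ay": 0,"az": 0},
    {"x": 0,"y": 0.035,"z": -0.002,"ax": 0,"ay": 0,"az": 0},
    {"x": 0,"y": 0.04,"z": -0.006,"ax": 0,"ay": 0,"az": 0},
    {"x": 0,"y": 0.04,"z": -0.006,"ax": 0,"ay": 0,"az": 0},
    {"x": 0,"y": 0.04,"z": -0.006,"ax": 0,"ay": 0,"az": 0},
    {"x": 0,"y": 0.04,"z": -0.006,"ax": 0,"ay": 0,"az": 0}
  ],
  "squeeze": 45
}}

```text
t: 7.53
tcp_pos: [0.5928, 0.1949, 0.147]
tool_rot: [-0.707, -0.006, 0.707, -0.004]
force: [0.6, -0.5, -3.1]
finger_gap: 0.757
```

Run:
```python
from h import *
s=sensors.sense(); level(s,-90); go(.6415,-.1345,.14,-90.6)
```

```text
level ax ay az [0.81 0.05 0.12]
t 7.53 tcp [0.5928 0.1949 0.147 ] yaw -89.2 tilt [-0.001  0.002] gap 0.757 F [ 0.6 -0.5 -3.1] | ax 1.4  x 0.0070 y 0.3288 z -0.0521
```

>>> {"fn": "apply_moves", "kwargs": {
  "moves": [
    {"x": 0,"y": 0.04,"z": -0.006,"ax": 0.3,"ay": 0,"az": 0},
    {"x": 0,"y": 0.04,"z": -0.006,"ax": 0.3,"ay": 0,"az": 0},
    {"x": 0,"y": 0.04,"z": -0.006,"ax": 0.3,"ay": 0,"az": 0},
    {"x": 0,"y": 0.04,"z": -0.006,"ax": 0.3,"ay": 0,"az": 0},
    {"x": 0,"y": 0.04,"z": -0.006,"ax": 0,"ay": 0,"az": 0},
    {"x": 0,"y": 0.04,"z": -0.006,"ax": 0,"ay": 0,"az": 0},
    {"x": 0,"y": 0.035,"z": -0.006,"ax": 0,"ay": 0,"az": 0},
    {"x": 0,"y": 0.025,"z": -0.004,"ax": 0,"ay": 0,"az": 0},
    {"x": 0,"y": 0.01,"z": 0,"ax": 0,"ay": 0,"az": 0},
    {"x": 0,"y": 0,"z": 0,"ax": 0,"ay": 0,"az": 0}
  ]
}}

```text
t: 8.37
tcp_pos: [0.6373, -0.1377, 0.1471]
tool_rot: [0.708, -0.007, -0.706, -0.006]
force: [-0.1, 0.1, -3.0]
finger_gap: 0.756
```

Run:
```python
from h import *
s,im,K,W=look(dict(sugar_pot=.135,tea_board=.018),"w3"); level(s,-90.6); go(.6415,-.1345,.034,-90.6)
T=cv2.imwrite("pics/w3g.png",im[:,:,::-1])
```

```text
sugar_pot mark [ 0.6402 -0.1381  0.1234] 0.75
tea_board circle at z 0.018 [ 653.2 -135.1] 71.7 0.95
level ax ay az [-0.42 -0.11 -0.08]
t 8.62 tcp [ 0.637  -0.1324  0.1472] yaw -90.7 tilt [0.001 0.   ] gap 0.753 F [-0.9 -0.4 -2.5] | ax -0.1  x 0.1132 y 0.0021 z -0.0045
```

View pics/w3.png

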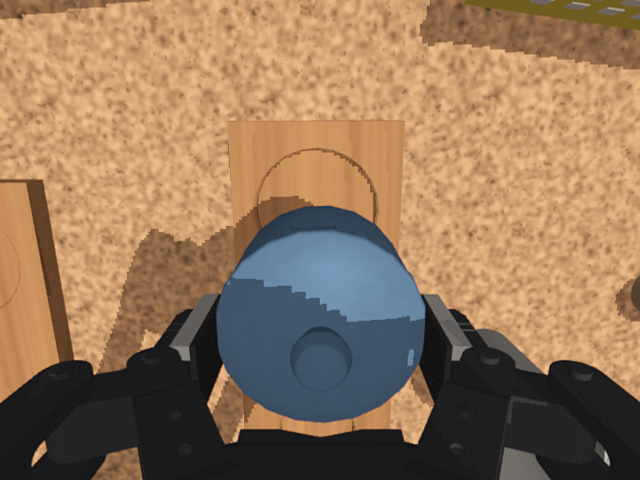

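The pot is held upright, and the far recess arc shows with its top at (317,149) and its edges at columns 258 and 377.

Run:
```python
from h import *
s=sensors.sense();K,W=cam("wrist",s)
print(px2w(K,W,[(317.5,149),(258,203),(377,200),(229,122),(404,121)],.018).round(4))
```

```text
[[ 0.6825 -0.1307]
 [ 0.648  -0.0911]
 [ 0.6491 -0.1694]
 [ 0.6998 -0.0756]
 [ 0.6991 -0.1851]]
```

>>> {"fn": "apply_moves", "kwargs": {
  "moves": [
    {"x": 0,"y": 0,"z": -0.0035,"ax": -0.4,"ay": 0,"az": 0},
    {"x": 0.035,"y": 0,"z": 0,"ax": 0,"ay": 0,"az": 0},
    {"x": 0.035,"y": 0,"z": 0,"ax": 0,"ay": 0,"az": 0},
    {"x": 0.025,"y": 0,"z": 0,"ax": 0,"ay": 0,"az": 0},
    {"x": 0.008,"y": 0,"z": 0,"ax": 0,"ay": 0,"az": 0},
    {"x": 0,"y": 0,"z": 0,"ax": 0,"ay": 0,"az": 0}
  ]
}}

```text
t: 9.12
tcp_pos: [0.6461, -0.1229, 0.0452]
tool_rot: [0.711, 0.003, -0.704, 0.004]
force: [0.0, 0.4, -3.5]
finger_gap: 0.755
```

Run:
```python
from h import *
s=sensors.sense(); level(s,-90.6); go(.641,-.132,.034,-90.6)
```

```text
level ax ay az [ 1.15 -0.57 -0.06]
t 9.12 tcp [ 0.6461 -0.1229  0.0452] yaw -89.4 tilt [ 0.01  -0.001] gap 0.755 F [ 0.   0.4 -3.5] | ax 1.2  x 0.0112 y 0.0092 z 0.0050
```

>>> {"fn": "apply_moves", "kwargs": {
  "moves": [
    {"x": 0,"y": 0.009,"z": 0.005,"ax": 1.1,"ay": -0.6,"az": 0},
    {"x": 0,"y": 0,"z": 0,"ax": 0,"ay": 0,"az": 0},
    {"x": 0.004,"y": 0,"z": 0,"ax": 0,"ay": 0,"az": 0}
  ]
}}

```text
t: 9.37
tcp_pos: [0.643, -0.1312, 0.044]
tool_rot: [0.708, -0.004, -0.706, -0.002]
force: [0.5, -0.3, -2.5]
finger_gap: 0.755
```

Run:
```python
from h import *
s=sensors.sense(); level(s,-90.6); go(.641,-.132,.034,-90.6)
```

```text
level ax ay az [ 0.15 -0.12 -0.13]
t 9.37 tcp [ 0.643  -0.1312  0.044 ] yaw -90.5 tilt [ 0.002 -0.002] gap 0.755 F [ 0.5 -0.3 -2.5] | ax 0.1  x 0.0100 y 0.0009 z 0.0020
```

>>> {"fn": "apply_moves", "kwargs": {
  "moves": [
    {"x": 0.004,"y": 0,"z": 0.002,"ax": 0,"ay": 0,"az": 0},
    {"x": 0.004,"y": 0,"z": 0,"ax": 0,"ay": 0,"az": 0},
    {"x": 0.002,"y": 0,"z": 0,"ax": 0,"ay": 0,"az": 0}
  ]
}}

```text
t: 9.62
tcp_pos: [0.6432, -0.1327, 0.0369]
tool_rot: [0.71, -0.005, -0.704, -0.001]
force: [-0.2, -0.2, -3.5]
finger_gap: 0.753
```

>>> {"fn": "apply_moves", "kwargs": {
  "moves": [
    {"x": 0.002,"y": 0,"z": 0,"ax": 0,"ay": 0,"az": 0}
  ]
}}

```text
t: 9.7
tcp_pos: [0.6435, -0.1329, 0.0353]
tool_rot: [0.711, -0.005, -0.704, -0.001]
force: [-0.3, 0.6, -2.9]
finger_gap: 0.756
```

>>> {"fn": "apply_moves", "kwargs": {
  "moves": [
    {"x": 0.002,"y": 0,"z": 0.001,"ax": 0,"ay": -0.3,"az": 0}
  ]
}}

```text
t: 9.78
tcp_pos: [0.6427, -0.1331, 0.0334]
tool_rot: [0.709, -0.005, -0.705, -0.001]
force: [-0.1, 0.1, -2.9]
finger_gap: 0.755
```

>>> {"fn": "apply_moves", "kwargs": {
  "moves": [
    {"x": 0.0015,"y": 0,"z": 0,"ax": 0,"ay": 0,"az": 0}
  ]
}}

```text
t: 9.87
tcp_pos: [0.6429, -0.1332, 0.0327]
tool_rot: [0.709, -0.005, -0.705, -0.001]
force: [-3.6, 0.5, 10.6]
finger_gap: 0.755
```

>>> {"fn": "apply_moves", "kwargs": {
  "moves": [
    {"x": 0,"y": 0,"z": 0,"ax": 0,"ay": 0,"az": 0},
    {"x": 0,"y": 0,"z": 0,"ax": 0,"ay": 0,"az": 0},
    {"x": 0,"y": 0,"z": 0,"ax": 0,"ay": 0,"az": 0},
    {"x": 0,"y": 0,"z": 0,"ax": 0,"ay": 0,"az": 0},
    {"x": -0.02,"y": 0,"z": 0,"ax": 0,"ay": 0,"az": 0},
    {"x": -0.035,"y": 0,"z": 0,"ax": 0,"ay": 0,"az": 0},
    {"x": -0.04,"y": 0,"z": 0,"ax": 0,"ay": 0,"az": 0},
    {"x": -0.03,"y": -0.01,"z": 0,"ax": 0,"ay": 0,"az": 0},
    {"x": -0.01,"y": -0.03,"z": 0,"ax": 0,"ay": 0,"az": 0},
    {"x": 0,"y": -0.04,"z": 0,"ax": 0,"ay": 0,"az": 0}
  ],
  "fingers": -1
}}

```text
t: 10.7
tcp_pos: [0.6456, -0.0594, 0.1732]
tool_rot: [0.71, -0.01, -0.704, -0.004]
force: [0.9, 1.0, -0.2]
finger_gap: 1.001
```

Run:
```python
from h import *
s=sensors.sense(); level(s,-90); go(.634,.288,.15,-90)
```

```text
level ax ay az [-1.13 -0.5  -0.5 ]
t 10.70 tcp [ 0.6456 -0.0594  0.1732] yaw -91.1 tilt [ 0.009 -0.009] gap 1.001 F [ 0.9  1.  -0.2] | ax -1.1  x 0.0232 y -0.3474 z 0.0116
```

>>> {"fn": "apply_moves", "kwargs": {
  "moves": [
    {"x": 0,"y": -0.04,"z": 0.001,"ax": -1,"ay": -0.5,"az": -0.5},
    {"x": 0,"y": -0.04,"z": 0.001,"ax": 0,"ay": 0,"az": 0},
    {"x": 0,"y": -0.04,"z": 0.001,"ax": 0,"ay": 0,"az": 0},
    {"x": 0,"y": -0.04,"z": 0.001,"ax": 0,"ay": 0,"az": 0},
    {"x": 0,"y": -0.04,"z": 0.001,"ax": 0,"ay": 0,"az": 0},
    {"x": 0,"y": -0.04,"z": 0.001,"ax": 0,"ay": 0,"az": 0},
    {"x": 0,"y": -0.04,"z": 0.001,"ax": 0,"ay": 0,"az": 0},
    {"x": 0,"y": -0.04,"z": 0.001,"ax": 0,"ay": 0,"az": 0},
    {"x": 0,"y": -0.015,"z": 0,"ax": 0,"ay": 0,"az": 0},
    {"x": 0,"y": 0,"z": 0,"ax": 0,"ay": 0,"az": 0}
  ]
}}

```text
t: 11.53
tcp_pos: [0.6403, 0.2961, 0.1792]
tool_rot: [0.712, 0.001, -0.702, -0.001]
force: [-0.1, 0.1, 0.8]
finger_gap: 0.997
```

Run:
```python
from h import *
s,im,K,W=look(dict(teacup=.068)); level(s,-90); go(.634,.2885,.03,-90)
imaging.snapshot("top")
for t in ["sugar_pot","tea_board"]: print(t,[(np.round(d["at"],3).tolist(),round(d["p"],2)) for d in finder.mark_of(t,"top")[:2]])
```

```text
teacup mark [ 6.377e-01  2.949e-01 -1.000e-04] 0.77
teacup circle at z 0.068 [636.3 289.5] 31.5 0.62
level ax ay az [ 0.05 -0.86  0.15]
t 11.68 tcp [0.6409 0.291  0.179 ] yaw -90.2 tilt [0.014 0.   ] gap 1.003 F [ 0.3 -0.7 -0.4] | ax -0.2  x 0.1490 y 0.0025 z 0.0069
sugar_pot [([0.644, -0.134, 0.011], 0.58)]
tea_board [([0.556, -0.13, 0.0], 0.71), ([0.635, 0.291, 0.001], 0.3)]
```

>>> {"fn": "apply_moves", "kwargs": {
  "moves": [
    {"x": 0,"y": 0,"z": 0.005,"ax": 0,"ay": -0.9,"az": 0.1},
    {"x": 0.035,"y": 0,"z": 0,"ax": 0,"ay": 0,"az": 0},
    {"x": 0.03,"y": 0,"z": 0,"ax": 0,"ay": 0,"az": 0},
    {"x": 0,"y": 0,"z": 0,"ax": 0,"ay": 0,"az": 0}
  ]
}}

```text
t: 12.17
tcp_pos: [0.6399, 0.2832, 0.1165]
tool_rot: [0.708, -0.006, -0.706, -0.006]
force: [-1.4, -0.1, -0.5]
finger_gap: 1.002
```

Run:
```python
from h import *
s=sensors.sense(); level(s,-90); go(.636,.291,.03,-90)
```

```text
level ax ay az [-0.91 -0.14 -0.01]
t 12.17 tcp [0.6399 0.2832 0.1165] yaw -90.9 tilt [ 0.002 -0.   ] gap 1.002 F [-1.4 -0.1 -0.5] | ax -0.9  x 0.0865 y -0.0078 z 0.0039
```

>>> {"fn": "apply_moves", "kwargs": {
  "moves": [
    {"x": 0,"y": -0.008,"z": 0.004,"ax": -0.9,"ay": 0,"az": 0},
    {"x": 0,"y": 0,"z": 0,"ax": 0,"ay": 0,"az": 0},
    {"x": 0.03,"y": 0,"z": 0,"ax": 0,"ay": 0,"az": 0},
    {"x": 0.03,"y": 0,"z": 0,"ax": 0,"ay": 0,"az": 0},
    {"x": 0.022,"y": 0,"z": 0,"ax": 0,"ay": 0,"az": 0},
    {"x": 0,"y": 0,"z": 0,"ax": 0,"ay": 0,"az": 0}
  ]
}}

```text
t: 12.67
tcp_pos: [0.6431, 0.2912, 0.0429]
tool_rot: [0.713, 0.001, -0.701, -0.002]
force: [-1.3, 0.5, -1.2]
finger_gap: 1.002
```

Run:
```python
from h import *
s=sensors.sense(); level(s,-90); go(.636,.291,.03,-90)
```

```text
level ax ay az [-0.1  -0.94  0.21]
t 12.67 tcp [0.6431 0.2912 0.0429] yaw -90.1 tilt [0.016 0.004] gap 1.002 F [-1.3  0.5 -1.2] | ax -0.1  x 0.0129 y 0.0002 z 0.0071
```

>>> {"fn": "apply_moves", "kwargs": {
  "moves": [
    {"x": 0.004,"y": 0,"z": 0.007,"ax": 0,"ay": -0.9,"az": 0.2},
    {"x": 0.007,"y": 0,"z": 0,"ax": 0,"ay": 0,"az": 0},
    {"x": 0,"y": 0,"z": 0,"ax": 0,"ay": 0,"az": 0}
  ]
}}

```text
t: 12.92
tcp_pos: [0.6386, 0.2923, 0.0363]
tool_rot: [0.709, 0.0, -0.705, -0.001]
force: [-0.1, 0.3, -0.5]
finger_gap: 0.999
```

>>> {"fn": "apply_moves", "kwargs": {
  "moves": [
    {"x": 0,"y": 0,"z": 0,"ax": 0,"ay": 0,"az": 0},
    {"x": 0,"y": 0,"z": 0,"ax": 0,"ay": 0,"az": 0},
    {"x": 0,"y": 0,"z": 0,"ax": 0,"ay": 0,"az": 0},
    {"x": 0,"y": 0,"z": 0,"ax": 0,"ay": 0,"az": 0},
    {"x": 0,"y": 0,"z": 0,"ax": 0,"ay": 0,"az": 0}
  ],
  "fingers": 1,
  "squeeze": 40
}}

```text
t: 13.33
tcp_pos: [0.6416, 0.2932, 0.0418]
tool_rot: [0.712, 0.001, -0.702, -0.002]
force: [-0.1, 0.0, -2.4]
finger_gap: 0.681
```

Run:
```python
from h import *
s=sensors.sense(); level(s,-90); go(.5515,-.132,.14,-90.6)
```

```text
level ax ay az [-0.05 -0.8   0.2 ]
t 13.33 tcp [0.6416 0.2932 0.0418] yaw -90.0 tilt [0.014 0.003] gap 0.681 F [-0.1  0.  -2.4] | ax 0.6  x -0.0982 y 0.4261 z 0.0856
```

>>> {"fn": "apply_moves", "kwargs": {
  "moves": [
    {"x": -0.02,"y": 0,"z": 0,"ax": 0,"ay": 0,"az": 0},
    {"x": -0.035,"y": 0,"z": 0,"ax": 0,"ay": 0,"az": 0},
    {"x": -0.035,"y": 0,"z": 0,"ax": 0,"ay": 0,"az": 0},
    {"x": -0.01,"y": 0.015,"z": 0.005,"ax": 0,"ay": 0,"az": 0},
    {"x": 0,"y": 0.03,"z": 0.008,"ax": 0,"ay": 0,"az": 0},
    {"x": 0,"y": 0.04,"z": 0.008,"ax": 0,"ay": 0,"az": 0},
    {"x": 0,"y": 0.04,"z": 0.008,"ax": 0,"ay": 0,"az": 0},
    {"x": 0,"y": 0.04,"z": 0.008,"ax": 0,"ay": 0,"az": 0},
    {"x": 0,"y": 0.04,"z": 0.008,"ax": 0,"ay": 0,"az": 0},
    {"x": 0,"y": 0.04,"z": 0.008,"ax": 0,"ay": 0,"az": 0}
  ]
}}

```text
t: 14.17
tcp_pos: [0.5869, 0.0505, 0.1433]
tool_rot: [0.714, 0.008, -0.7, 0.002]
force: [0.4, -0.4, -1.5]
finger_gap: 0.683
```

Run:
```python
from h import *
s=sensors.sense(); level(s,-90); go(.5515,-.132,.14,-90.6)
```

```text
level ax ay az [ 0.81 -1.08  0.46]
t 14.17 tcp [0.5869 0.0505 0.1433] yaw -89.2 tilt [0.019 0.008] gap 0.683 F [ 0.4 -0.4 -1.5] | ax 1.4  x 0.0033 y 0.1828 z 0.0335
```

>>> {"fn": "apply_moves", "kwargs": {
  "moves": [
    {"x": 0,"y": 0.04,"z": 0.008,"ax": 1,"ay": -0.3,"az": 0},
    {"x": 0,"y": 0.04,"z": 0.008,"ax": 0,"ay": 0,"az": 0},
    {"x": 0,"y": 0.035,"z": 0.008,"ax": 0,"ay": 0,"az": 0},
    {"x": 0,"y": 0.025,"z": 0.005,"ax": 0,"ay": 0,"az": 0},
    {"x": 0,"y": 0.01,"z": 0,"ax": 0,"ay": 0,"az": 0},
    {"x": 0,"y": 0,"z": 0,"ax": 0,"ay": 0,"az": 0}
  ]
}}

```text
t: 14.67
tcp_pos: [0.5545, -0.1129, 0.1423]
tool_rot: [0.712, -0.003, -0.702, -0.007]
force: [0.3, 0.2, -1.0]
finger_gap: 0.681
```

Run:
```python
from h import *
s,im,K,W=look(dict(teacup=.16)); level(s,-90.6); go(.5495,-.132,.056,-90.6)
```

```text
teacup mark [ 0.5525 -0.1098  0.1047] 0.77
teacup circle at z 0.16 [ 548.5 -114.2] 37.1 0.87
level ax ay az [-0.16 -0.85  0.34]
t 14.82 tcp [ 0.5544 -0.1093  0.1421] yaw -90.5 tilt [0.014 0.007] gap 0.683 F [ 0.9  0.2 -1.6] | ax 0.1  x 0.0861 y 0.0228 z 0.0047
```

>>> {"fn": "apply_moves", "kwargs": {
  "moves": [
    {"x": 0,"y": 0.022,"z": 0,"ax": 0,"ay": 0,"az": 0},
    {"x": 0,"y": 0,"z": 0,"ax": 0,"ay": 0,"az": 0},
    {"x": 0.025,"y": 0,"z": 0.001,"ax": 0,"ay": 0,"az": 0},
    {"x": 0.025,"y": 0,"z": 0.001,"ax": 0,"ay": 0,"az": 0},
    {"x": 0.015,"y": 0,"z": 0.001,"ax": 0,"ay": 0,"az": 0},
    {"x": 0.005,"y": 0,"z": 0,"ax": 0,"ay": 0,"az": 0},
    {"x": 0,"y": 0,"z": 0,"ax": 0,"ay": 0,"az": 0}
  ]
}}

```text
t: 15.4
tcp_pos: [0.5567, -0.1177, 0.0713]
tool_rot: [0.714, 0.006, -0.701, -0.001]
force: [-1.0, -0.4, -1.6]
finger_gap: 0.685
```

Run:
```python
from h import *
s=sensors.sense(); level(s,-90.6); go(.5545,-.132,.054,-90.6)
```

```text
level ax ay az [ 1.02 -1.06  0.54]
t 15.40 tcp [ 0.5567 -0.1177  0.0713] yaw -89.6 tilt [0.018 0.009] gap 0.685 F [-1.  -0.4 -1.6] | ax 1.0  x 0.0173 y 0.0144 z 0.0021
```

>>> {"fn": "apply_moves", "kwargs": {
  "moves": [
    {"x": 0,"y": 0.014,"z": 0.002,"ax": 1,"ay": -0.4,"az": 0.3},
    {"x": 0.005,"y": 0.001,"z": 0,"ax": 0,"ay": 0,"az": 0},
    {"x": 0.005,"y": 0,"z": 0,"ax": 0,"ay": 0,"az": 0},
    {"x": 0.002,"y": 0,"z": 0,"ax": 0,"ay": 0,"az": 0}
  ]
}}

```text
t: 15.73
tcp_pos: [0.5575, -0.1316, 0.0609]
tool_rot: [0.713, -0.002, -0.702, -0.003]
force: [0.6, -0.3, -1.3]
finger_gap: 0.686
```

>>> {"fn": "apply_moves", "kwargs": {
  "moves": [
    {"x": 0.003,"y": 0,"z": 0,"ax": 0,"ay": 0,"az": 0},
    {"x": 0.002,"y": 0,"z": 0,"ax": 0,"ay": 0,"az": 0}
  ]
}}

```text
t: 15.9
tcp_pos: [0.5583, -0.132, 0.0563]
tool_rot: [0.713, -0.002, -0.701, -0.003]
force: [0.7, 0.7, -0.9]
finger_gap: 0.685
```

>>> {"fn": "apply_moves", "kwargs": {
  "moves": [
    {"x": 0.0,"y": 0,"z": 0.004,"ax": 0,"ay": 0,"az": 0},
    {"x": 0.002,"y": 0,"z": 0,"ax": 0,"ay": 0,"az": 0}
  ]
}}

```text
t: 16.07
tcp_pos: [0.5542, -0.1321, 0.0542]
tool_rot: [0.713, -0.002, -0.701, -0.003]
force: [-0.0, -0.5, -1.9]
finger_gap: 0.681
```

>>> {"fn": "apply_moves", "kwargs": {
  "moves": [
    {"x": 0.002,"y": 0,"z": 0,"ax": 0,"ay": 0,"az": 0}
  ]
}}

```text
t: 16.15
tcp_pos: [0.5541, -0.1322, 0.0522]
tool_rot: [0.713, -0.002, -0.701, -0.003]
force: [0.6, 0.7, 1.4]
finger_gap: 0.686
```

>>> {"fn": "apply_moves", "kwargs": {
  "moves": [
    {"x": 0.002,"y": 0,"z": 0,"ax": 0,"ay": 0,"az": 0}
  ]
}}

```text
t: 16.23
tcp_pos: [0.5552, -0.1325, 0.0518]
tool_rot: [0.714, -0.003, -0.7, -0.003]
force: [-2.8, 1.2, 23.3]
finger_gap: 0.69
```

>>> {"fn": "apply_moves", "kwargs": {
  "moves": [
    {"x": -0.001,"y": 0,"z": 0,"ax": 0,"ay": 0,"az": 0},
    {"x": 0,"y": 0,"z": 0,"ax": 0,"ay": 0,"az": 0},
    {"x": 0,"y": 0,"z": 0,"ax": 0,"ay": 0,"az": 0},
    {"x": 0,"y": 0,"z": 0,"ax": 0,"ay": 0,"az": 0},
    {"x": -0.02,"y": 0,"z": 0,"ax": 0,"ay": 0,"az": 0},
    {"x": -0.035,"y": 0,"z": 0,"ax": 0,"ay": 0,"az": 0},
    {"x": -0.04,"y": 0,"z": 0,"ax": 0,"ay": 0,"az": 0},
    {"x": -0.03,"y": 0,"z": 0,"ax": -7,"ay": -0.5,"az": 0.3},
    {"x": -0.01,"y": 0,"z": 0,"ax": -7,"ay": 0,"az": 0},
    {"x": 0,"y": 0,"z": 0,"ax": -7,"ay": 0,"az": 0}
  ],
  "fingers": -1
}}

```text
t: 17.07
tcp_pos: [0.5514, -0.1324, 0.1918]
tool_rot: [0.697, 0.128, -0.693, 0.131]
force: [0.2, 0.0, -0.3]
finger_gap: 0.999
```

Run:
```python
from h import *
s=sensors.sense(); level(s,-54.5); go(.433,.39,.2,-54.5)
```

```text
level ax ay az [-14.44  -0.27  -0.35]
t 17.07 tcp [ 0.5514 -0.1324  0.1918] yaw -68.9 tilt [ 0.007 -0.003] gap 0.999 F [ 0.2  0.  -0.3] | ax -14.4  x -0.0082 y -0.4940 z -0.2070
```

>>> {"fn": "apply_moves", "kwargs": {
  "moves": [
    {"x": 0,"y": 0,"z": 0,"ax": -7,"ay": -0.3,"az": -0.3},
    {"x": 0,"y": 0,"z": 0,"ax": -7,"ay": 0,"az": 0},
    {"x": 0,"y": -0.038,"z": -0.016,"ax": 0,"ay": 0,"az": 0},
    {"x": 0,"y": -0.038,"z": -0.016,"ax": 0,"ay": 0,"az": 0},
    {"x": 0,"y": -0.038,"z": -0.016,"ax": 0,"ay": 0,"az": 0},
    {"x": 0,"y": -0.038,"z": -0.016,"ax": 0,"ay": 0,"az": 0},
    {"x": 0,"y": -0.038,"z": -0.016,"ax": 0,"ay": 0,"az": 0},
    {"x": 0,"y": -0.038,"z": -0.016,"ax": 0,"ay": 0,"az": 0},
    {"x": 0,"y": -0.038,"z": -0.016,"ax": 0,"ay": 0,"az": 0},
    {"x": 0,"y": -0.038,"z": -0.016,"ax": 0,"ay": 0,"az": 0}
  ]
}}

```text
t: 17.9
tcp_pos: [0.4836, 0.1865, 0.1911]
tool_rot: [0.678, 0.207, -0.672, 0.215]
force: [0.2, -0.3, 0.2]
finger_gap: 0.998
```

Run:
```python
from h import *
s=sensors.sense(); level(s,-54.5); go(.433,.39,.2,-54.5)
```

```text
level ax ay az [-0.79 -0.28 -0.77]
t 17.90 tcp [0.4836 0.1865 0.1911] yaw -55.3 tilt [ 0.012 -0.008] gap 0.998 F [ 0.2 -0.3  0.2] | ax -0.8  x -0.0089 y -0.1951 z -0.0769
```

>>> {"fn": "apply_moves", "kwargs": {
  "moves": [
    {"x": -0.005,"y": -0.038,"z": -0.015,"ax": -0.8,"ay": -0.3,"az": -0.7},
    {"x": 0,"y": -0.038,"z": -0.015,"ax": 0,"ay": 0,"az": 0},
    {"x": 0,"y": -0.038,"z": -0.015,"ax": 0,"ay": 0,"az": 0},
    {"x": 0,"y": -0.035,"z": -0.015,"ax": 0,"ay": 0,"az": 0},
    {"x": 0,"y": -0.025,"z": -0.01,"ax": 0,"ay": 0,"az": 0},
    {"x": 0,"y": -0.01,"z": 0,"ax": 0,"ay": 0,"az": 0},
    {"x": 0,"y": 0,"z": 0,"ax": 0,"ay": 0,"az": 0}
  ]
}}

```text
t: 18.48
tcp_pos: [0.4268, 0.3894, 0.1942]
tool_rot: [-0.672, -0.22, 0.673, -0.219]
force: [-0.6, -1.1, 0.9]
finger_gap: 1.004
```

Run:
```python
from h import *
s,im,K,W=look(dict(milk_jug=.056),"w4"); level(s,-54.5); go(.433,.408,.03,-54.5)
imaging.snapshot("top")
for t in ["sugar_pot","teacup"]: print(t,[(np.round(d["at"],3).tolist(),round(d["p"],2)) for d in finder.mark_of(t,"top")[:2]])
```

```text
milk_jug mark [0.4295 0.4059 0.0017] 0.76
milk_jug circle at z 0.056 [430.1 404.9] 32.8 0.88
level ax ay az [0.62 0.04 0.09]
t 18.63 tcp [0.4286 0.3865 0.1944] yaw -54.1 tilt [-0.001  0.   ] gap 1.000 F [-1.2  0.2  0.7] | ax 0.4  x 0.1644 y -0.0149 z -0.0161
sugar_pot [([0.645, -0.137, 0.015], 0.58), ([0.576, -0.385, 0.002], 0.53)]
teacup [([0.549, -0.135, 0.013], 0.85)]
```

View pics/w4.png

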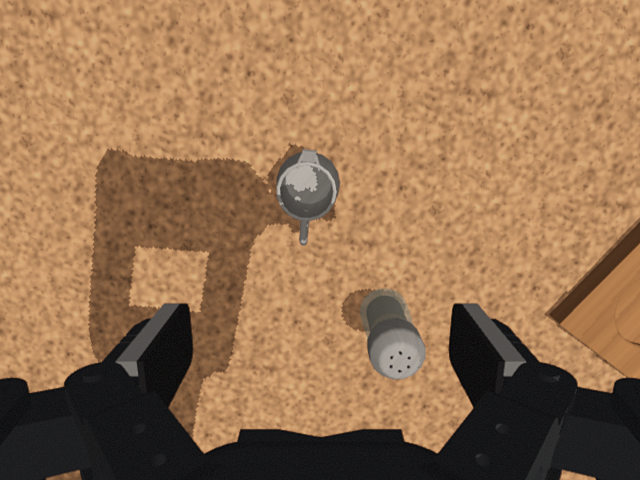

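The jug shows its lip at (308,150), rim centre at (307,190) and handle at (303,240), so it lines up with the tool to within about 3°. The pepper shaker at (397,350) is clear. Sugar pot and cup sit in their recesses.

>>> {"fn": "apply_moves", "kwargs": {
  "moves": [
    {"x": 0,"y": -0.014,"z": -0.013,"ax": 0.6,"ay": 0,"az": 0},
    {"x": 0.035,"y": 0,"z": 0,"ax": 0,"ay": 0,"az": 0},
    {"x": 0.035,"y": 0,"z": 0,"ax": 0,"ay": 0,"az": 0},
    {"x": 0.015,"y": 0,"z": 0,"ax": 0,"ay": 0,"az": 0},
    {"x": 0,"y": 0,"z": 0,"ax": 0,"ay": 0,"az": 0}
  ]
}}

```text
t: 19.2
tcp_pos: [0.4393, 0.4008, 0.1107]
tool_rot: [0.679, 0.21, -0.672, 0.209]
force: [0.2, -0.7, -0.1]
finger_gap: 0.997
```

Run:
```python
from h import *
s=sensors.sense(); level(s,-54.5); go(.431,.406,.026,-54.5)
```

```text
level ax ay az [-1.04 -0.53 -0.05]
t 19.20 tcp [0.4393 0.4008 0.1107] yaw -55.5 tilt [0.008 0.005] gap 0.997 F [ 0.2 -0.7 -0.1] | ax -1.0  x 0.0847 y -0.0090 z 0.0037
```

>>> {"fn": "apply_moves", "kwargs": {
  "moves": [
    {"x": 0,"y": -0.009,"z": 0.004,"ax": -1,"ay": -0.5,"az": 0},
    {"x": 0,"y": 0,"z": 0,"ax": 0,"ay": 0,"az": 0},
    {"x": 0.03,"y": -0.001,"z": 0,"ax": 0,"ay": 0,"az": 0},
    {"x": 0.025,"y": -0.001,"z": 0,"ax": 0,"ay": 0,"az": 0},
    {"x": 0.01,"y": 0,"z": 0,"ax": 0,"ay": 0,"az": 0},
    {"x": 0,"y": 0,"z": 0,"ax": 0,"ay": 0,"az": 0}
  ]
}}

```text
t: 19.7
tcp_pos: [0.4356, 0.4085, 0.0512]
tool_rot: [0.678, 0.215, -0.669, 0.214]
force: [0.5, -0.2, 0.7]
finger_gap: 0.999
```

Run:
```python
from h import *
s=sensors.sense(); level(s,-54.5); go(.431,.406,.026,-54.5)
```

```text
level ax ay az [-0.19 -0.74 -0.11]
t 19.70 tcp [0.4356 0.4085 0.0512] yaw -54.7 tilt [0.012 0.006] gap 0.999 F [ 0.5 -0.2  0.7] | ax -0.2  x 0.0252 y -0.0006 z 0.0052
```

>>> {"fn": "apply_moves", "kwargs": {
  "moves": [
    {"x": 0.01,"y": 0,"z": 0.005,"ax": -0.2,"ay": -0.7,"az": 0},
    {"x": 0.01,"y": 0,"z": 0,"ax": 0,"ay": 0,"az": 0},
    {"x": 0.005,"y": 0,"z": 0,"ax": 0,"ay": 0,"az": 0},
    {"x": 0,"y": 0,"z": 0,"ax": 0,"ay": 0,"az": 0}
  ]
}}

```text
t: 20.03
tcp_pos: [0.4341, 0.407, 0.0285]
tool_rot: [0.676, 0.216, -0.671, 0.216]
force: [-0.9, -0.8, 0.4]
finger_gap: 0.997
```

Run:
```python
from h import *
s=sensors.sense(); level(s,-54.5); go(.431,.406,.026,-54.5)
```

```text
level ax ay az [ 0.04 -0.39 -0.14]
t 20.03 tcp [0.4341 0.407  0.0285] yaw -54.5 tilt [0.007 0.002] gap 0.997 F [-0.9 -0.8  0.4] | ax 0.0  x 0.0025 y -0.0010 z 0.0031
```

>>> {"fn": "apply_moves", "kwargs": {
  "moves": [
    {"x": 0.003,"y": -0.001,"z": 0.003,"ax": 0,"ay": -0.4,"az": 0},
    {"x": 0,"y": 0,"z": 0,"ax": 0,"ay": 0,"az": 0},
    {"x": 0,"y": 0,"z": 0,"ax": 0,"ay": 0,"az": 0},
    {"x": 0,"y": 0,"z": 0,"ax": 0,"ay": 0,"az": 0},
    {"x": 0,"y": 0,"z": 0,"ax": 0,"ay": 0,"az": 0},
    {"x": 0,"y": 0,"z": 0,"ax": 0,"ay": 0,"az": 0}
  ],
  "fingers": 1,
  "squeeze": 35
}}

```text
t: 20.53
tcp_pos: [0.4318, 0.4066, 0.0271]
tool_rot: [0.674, 0.215, -0.672, 0.217]
force: [0.3, 0.9, -0.9]
finger_gap: 0.497
```

Run:
```python
from h import *
s=sensors.sense(); level(s,-54.5); go(.4693,-.131,.14,-90.6)
```

```text
level ax ay az [ 0.06 -0.12 -0.16]
t 20.53 tcp [0.4318 0.4066 0.0271] yaw -54.4 tilt [ 0.003 -0.001] gap 0.497 F [ 0.3  0.9 -0.9] | ax 36.2  x -0.1129 y 0.5372 z -0.0432
```

>>> {"fn": "apply_moves", "kwargs": {
  "moves": [
    {"x": 0,"y": 0,"z": 0,"ax": 0,"ay": 0,"az": 0},
    {"x": -0.015,"y": 0,"z": 0,"ax": 0,"ay": 0,"az": 0},
    {"x": -0.03,"y": 0,"z": 0,"ax": 0,"ay": 0,"az": 0},
    {"x": -0.035,"y": 0,"z": 0,"ax": 0,"ay": 0,"az": 0},
    {"x": -0.025,"y": 0,"z": 0,"ax": 0,"ay": 0,"az": 0},
    {"x": 0,"y": 0,"z": 0,"ax": 0,"ay": 0,"az": 0}
  ]
}}

```text
t: 21.03
tcp_pos: [0.4293, 0.4054, 0.1324]
tool_rot: [-0.671, -0.214, 0.676, -0.217]
force: [0.5, 0.4, -0.9]
finger_gap: 0.5
```

Run:
```python
from h import *
s,im,K,W=look(dict(milk_jug=.16),"w5"); level(s,-90.6); go(.4693,-.131,.14,-90.6)
```

```text
milk_jug mark [0.4281 0.4059 0.109 ] 0.61
milk_jug circle at z 0.16 [430.8 408.7] 33.5 0.67
level ax ay az [36.14  0.37 -0.24]
t 21.18 tcp [0.4262 0.4033 0.1274] yaw -54.5 tilt [-0.013 -0.011] gap 0.494 F [-0.9  0.  -1.9] | ax 36.1  x -0.0126 y 0.5338 z -0.0486
```

View pics/w5.png

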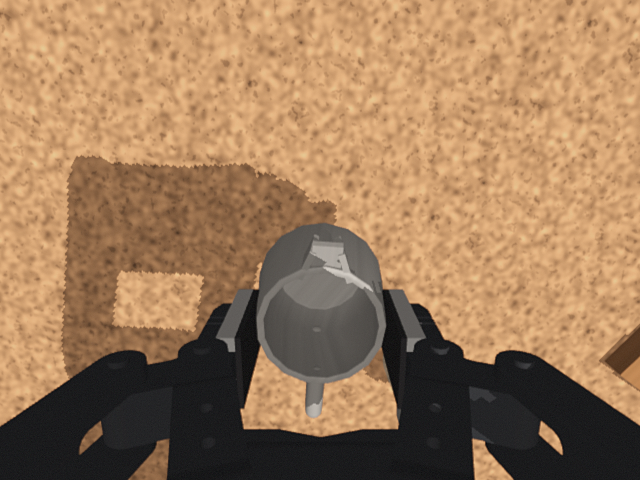

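The jug is held level between the pads, rim at (320,325) and handle at (315,395).

>>> {"fn": "apply_moves", "kwargs": {
  "moves": [
    {"x": -0.004,"y": 0,"z": 0,"ax": 7,"ay": 0.3,"az": 0},
    {"x": -0.004,"y": 0,"z": 0,"ax": 7.1,"ay": 0,"az": 0},
    {"x": -0.004,"y": 0,"z": 0,"ax": 7.1,"ay": 0,"az": 0},
    {"x": 0,"y": 0,"z": 0,"ax": 7.1,"ay": 0,"az": 0},
    {"x": 0,"y": 0.02,"z": 0,"ax": 7.1,"ay": 0,"az": 0},
    {"x": 0,"y": 0.035,"z": -0.003,"ax": 0,"ay": 0,"az": 0},
    {"x": 0,"y": 0.04,"z": -0.004,"ax": 0,"ay": 0,"az": 0},
    {"x": 0,"y": 0.04,"z": -0.004,"ax": 0,"ay": 0,"az": 0},
    {"x": 0,"y": 0.04,"z": -0.004,"ax": 0,"ay": 0,"az": 0},
    {"x": 0,"y": 0.04,"z": -0.004,"ax": 0,"ay": 0,"az": 0}
  ]
}}

```text
t: 22.02
tcp_pos: [0.4344, 0.1834, 0.1233]
tool_rot: [-0.693, 0.007, 0.721, -0.008]
force: [1.7, -0.5, -2.0]
finger_gap: 0.5
```

Run:
```python
from h import *
s=sensors.sense(); level(s,-90.6); go(.4693,-.131,.14,-90.6)
```

```text
level ax ay az [ 0.67  2.19 -1.16]
t 22.02 tcp [0.4344 0.1834 0.1233] yaw -89.9 tilt [-0.038 -0.02 ] gap 0.500 F [ 1.7 -0.5 -2. ] | ax 0.7  x -0.0167 y 0.3140 z -0.0382
```

>>> {"fn": "apply_moves", "kwargs": {
  "moves": [
    {"x": -0.005,"y": 0.038,"z": -0.006,"ax": 0.6,"ay": 1.2,"az": -0.6},
    {"x": -0.003,"y": 0.04,"z": -0.006,"ax": 0,"ay": 1,"az": -0.5},
    {"x": -0.003,"y": 0.04,"z": -0.005,"ax": 0,"ay": 0,"az": 0},
    {"x": 0,"y": 0.04,"z": -0.005,"ax": 0,"ay": 0,"az": 0},
    {"x": 0,"y": 0.04,"z": -0.005,"ax": 0,"ay": 0,"az": 0},
    {"x": 0,"y": 0.038,"z": -0.004,"ax": 0,"ay": 0,"az": 0},
    {"x": 0,"y": 0.03,"z": -0.002,"ax": 0,"ay": 0,"az": 0},
    {"x": 0,"y": 0.015,"z": 0,"ax": 0,"ay": 0,"az": 0},
    {"x": 0,"y": 0,"z": 0,"ax": 0,"ay": 0,"az": 0}
  ]
}}

```text
t: 22.77
tcp_pos: [0.4552, -0.1167, 0.1207]
tool_rot: [-0.698, 0.005, 0.716, 0.008]
force: [0.2, 0.7, -1.1]
finger_gap: 0.499
```

Run:
```python
from h import *
s,im,K,W=look(dict(milk_jug=.16)); level(s,-90.6); go(.4695,-.132,.04,-90.6)
```

```text
milk_jug mark [ 0.4551 -0.1164  0.0975] 0.66
milk_jug circle at z 0.16 [ 464.8 -115.9] 30.9 0.94
level ax ay az [-0.45  1.5   0.18]
t 22.92 tcp [ 0.454  -0.1125  0.1211] yaw -90.8 tilt [-0.028  0.006] gap 0.503 F [ 1.1  0.9 -0.4] | ax -0.2  x 0.0811 y 0.0194 z -0.0157
```

>>> {"fn": "apply_moves", "kwargs": {
  "moves": [
    {"x": 0,"y": 0.018,"z": -0.0155,"ax": 0,"ay": 1.5,"az": 0.2},
    {"x": 0.005,"y": 0.001,"z": 0,"ax": 0,"ay": 0,"az": 0},
    {"x": 0.02,"y": 0.001,"z": 0,"ax": 0,"ay": 0,"az": 0},
    {"x": 0.02,"y": 0,"z": 0,"ax": 0,"ay": 0,"az": 0},
    {"x": 0.01,"y": 0,"z": 0,"ax": 0,"ay": 0,"az": 0},
    {"x": 0,"y": 0,"z": 0,"ax": 0,"ay": 0,"az": 0}
  ]
}}

```text
t: 23.42
tcp_pos: [0.4666, -0.1214, 0.0621]
tool_rot: [-0.705, -0.002, 0.71, 0.003]
force: [-0.5, 0.1, -0.8]
finger_gap: 0.505
```

Run:
```python
from h import *
s=sensors.sense(); level(s,-90.6); go(.4695,-.132,.04,-90.6)
```

```text
level ax ay az [0.47 0.42 0.39]
t 23.42 tcp [ 0.4666 -0.1214  0.0621] yaw -90.1 tilt [-0.007  0.007] gap 0.505 F [-0.5  0.1 -0.8] | ax 0.5  x 0.0221 y 0.0105 z -0.0030
```

>>> {"fn": "apply_moves", "kwargs": {
  "moves": [
    {"x": 0,"y": 0.0105,"z": -0.003,"ax": 0.5,"ay": 0.4,"az": 0.4},
    {"x": 0.006,"y": 0.001,"z": 0,"ax": 0,"ay": 0,"az": 0},
    {"x": 0.006,"y": 0,"z": 0,"ax": 0,"ay": 0,"az": 0},
    {"x": 0.003,"y": 0,"z": 0,"ax": 0,"ay": 0,"az": 0}
  ]
}}

```text
t: 23.75
tcp_pos: [0.4697, -0.1301, 0.0468]
tool_rot: [-0.707, 0.002, 0.707, 0.002]
force: [1.0, -1.2, -1.6]
finger_gap: 0.502
```

>>> {"fn": "apply_moves", "kwargs": {
  "moves": [
    {"x": 0.003,"y": 0,"z": 0,"ax": 0,"ay": 0,"az": 0}
  ]
}}

```text
t: 23.83
tcp_pos: [0.4699, -0.1301, 0.0437]
tool_rot: [0.707, -0.002, -0.707, -0.002]
force: [1.2, 0.3, -1.8]
finger_gap: 0.496
```

Run:
```python
from h import *
s=sensors.sense(); level(s,-90.6); go(.4695,-.132,.039,-90.6)
```

```text
level ax ay az [ 0.25 -0.01 -0.03]
t 23.83 tcp [ 0.4699 -0.1301  0.0437] yaw -90.4 tilt [ 0.    -0.001] gap 0.496 F [ 1.2  0.3 -1.8] | ax 0.2  x 0.0047 y 0.0019 z 0.0004
```

>>> {"fn": "apply_moves", "kwargs": {
  "moves": [
    {"x": 0.002,"y": 0.002,"z": 0,"ax": 0,"ay": 0,"az": 0},
    {"x": 0.0015,"y": 0,"z": 0,"ax": 0,"ay": 0,"az": 0}
  ]
}}

```text
t: 24.0
tcp_pos: [0.47, -0.1323, 0.0399]
tool_rot: [0.707, -0.002, -0.707, -0.002]
force: [-0.8, 0.9, -1.3]
finger_gap: 0.504
```

>>> {"fn": "apply_moves", "kwargs": {
  "moves": [
    {"x": 0.0015,"y": 0,"z": 0,"ax": 0,"ay": 0,"az": 0}
  ]
}}

```text
t: 24.08
tcp_pos: [0.4701, -0.1324, 0.0385]
tool_rot: [0.707, -0.003, -0.707, -0.002]
force: [-1.7, 4.8, 16.4]
finger_gap: 0.495
```

>>> {"fn": "apply_moves", "kwargs": {
  "moves": [
    {"x": 0.001,"y": 0,"z": 0,"ax": 0,"ay": 0,"az": 0}
  ]
}}

```text
t: 24.17
tcp_pos: [0.4701, -0.1323, 0.0384]
tool_rot: [0.707, -0.003, -0.707, -0.002]
force: [-3.0, 2.6, 18.1]
finger_gap: 0.502
```

>>> {"fn": "apply_moves", "kwargs": {
  "moves": [
    {"x": 0,"y": 0,"z": 0,"ax": 0,"ay": 0,"az": 0},
    {"x": 0,"y": 0,"z": 0,"ax": 0,"ay": 0,"az": 0},
    {"x": 0,"y": 0,"z": 0,"ax": 0,"ay": 0,"az": 0},
    {"x": 0,"y": 0,"z": 0,"ax": 0,"ay": 0,"az": 0},
    {"x": 0,"y": 0,"z": 0,"ax": 0,"ay": 0,"az": 0},
    {"x": -0.02,"y": 0,"z": 0,"ax": 0,"ay": 0,"az": 0},
    {"x": -0.035,"y": 0,"z": 0,"ax": 0,"ay": 0,"az": 0},
    {"x": -0.04,"y": 0,"z": 0,"ax": 0,"ay": 0,"az": 0},
    {"x": -0.04,"y": 0,"z": 0,"ax": 0,"ay": 0,"az": 0},
    {"x": 0,"y": 0.01,"z": 0.005,"ax": 0,"ay": 0,"az": 0}
  ],
  "fingers": -1
}}

```text
t: 25.0
tcp_pos: [0.4645, -0.1416, 0.1766]
tool_rot: [-0.706, 0.001, 0.709, 0.003]
force: [2.2, -0.8, -0.4]
finger_gap: 1.003
```

>>> {"fn": "apply_moves", "kwargs": {
  "moves": [
    {"x": 0,"y": 0.03,"z": 0.015,"ax": 0,"ay": 0,"az": 0},
    {"x": 0,"y": 0.035,"z": 0.02,"ax": 0,"ay": 0,"az": 0},
    {"x": 0,"y": 0.035,"z": 0.02,"ax": 0,"ay": 0,"az": 0},
    {"x": 0,"y": 0.03,"z": 0.015,"ax": 0,"ay": 0,"az": 0},
    {"x": 0,"y": 0.01,"z": 0.005,"ax": 0,"ay": 0,"az": 0},
    {"x": 0,"y": 0,"z": 0,"ax": 0,"ay": 0,"az": 0}
  ]
}}

```text
t: 25.5
tcp_pos: [0.3877, -0.2895, 0.1797]
tool_rot: [0.709, -0.003, -0.705, 0.002]
force: [-0.1, -0.2, 1.0]
finger_gap: 0.998
```

Run:
```python
from h import *
s,im,K,W=look(dict(ramekin=.04),"w6"); level(s,-90); go(.386,-.288,.025,-90)
```

```text
ramekin mark [ 0.3858 -0.2849  0.0026] 0.89
ramekin circle at z 0.04 [ 387.1 -289.3] 34.2 0.83
level ax ay az [-0.07 -0.32 -0.38]
t 25.65 tcp [ 0.3886 -0.2862  0.1796] yaw -89.9 tilt [ 0.005 -0.004] gap 1.001 F [ 0.5  0.6 -0.4] | ax 0.1  x 0.1546 y 0.0018 z 0.0026
```

View pics/w6.png

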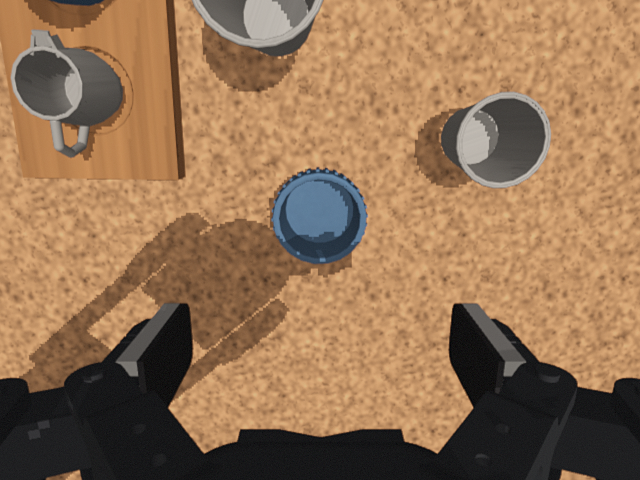

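The ramekin is centred at (320,215). The jug stands in its recess at top left, and both tumblers are clear.

>>> {"fn": "apply_moves", "kwargs": {
  "moves": [
    {"x": 0,"y": 0.001,"z": 0.002,"ax": 0,"ay": -0.3,"az": -0.4},
    {"x": 0.035,"y": 0,"z": 0,"ax": 0,"ay": 0,"az": 0},
    {"x": 0.035,"y": 0,"z": 0,"ax": 0,"ay": 0,"az": 0},
    {"x": 0.025,"y": 0,"z": 0,"ax": 0,"ay": 0,"az": 0},
    {"x": 0.01,"y": 0,"z": 0,"ax": 0,"ay": 0,"az": 0},
    {"x": 0,"y": 0,"z": 0,"ax": 0,"ay": 0,"az": 0}
  ]
}}

```text
t: 26.15
tcp_pos: [0.3919, -0.2817, 0.0725]
tool_rot: [0.708, 0.005, -0.706, 0.005]
force: [-0.4, 0.1, 0.8]
finger_gap: 0.999
```

Run:
```python
from h import *
s=sensors.sense(); level(s,-90); go(.3865,-.2875,.02,-90)
```

```text
level ax ay az [ 0.85 -0.19  0.02]
t 26.15 tcp [ 0.3919 -0.2817  0.0725] yaw -89.1 tilt [0.003 0.   ] gap 0.999 F [-0.4  0.1  0.8] | ax 0.9  x 0.0525 y 0.0058 z 0.0054
```

>>> {"fn": "apply_moves", "kwargs": {
  "moves": [
    {"x": 0,"y": 0.006,"z": 0.006,"ax": 0.9,"ay": -0.2,"az": 0},
    {"x": 0.02,"y": 0,"z": 0,"ax": 0,"ay": 0,"az": 0},
    {"x": 0.018,"y": 0,"z": 0,"ax": 0,"ay": 0,"az": 0},
    {"x": 0.008,"y": 0,"z": 0,"ax": 0,"ay": 0,"az": 0},
    {"x": 0,"y": 0,"z": 0,"ax": 0,"ay": 0,"az": 0}
  ]
}}

```text
t: 26.57
tcp_pos: [0.3886, -0.2879, 0.0281]
tool_rot: [0.708, -0.0, -0.706, 0.003]
force: [-0.1, -0.2, 0.0]
finger_gap: 0.998
```

Run:
```python
from h import *
s=sensors.sense(); level(s,-90); go(.3865,-.2875,.02,-90)
```

```text
level ax ay az [ 0.21 -0.15 -0.22]
t 26.57 tcp [ 0.3886 -0.2879  0.0281] yaw -89.8 tilt [ 0.003 -0.004] gap 0.998 F [-0.1 -0.2  0. ] | ax 0.2  x 0.0081 y -0.0004 z 0.0021
```

>>> {"fn": "apply_moves", "kwargs": {
  "moves": [
    {"x": 0.008,"y": 0,"z": 0.002,"ax": 0.2,"ay": 0,"az": 0},
    {"x": 0.001,"y": 0,"z": 0,"ax": 0,"ay": 0,"az": 0}
  ]
}}

```text
t: 26.73
tcp_pos: [0.3874, -0.2888, 0.0202]
tool_rot: [0.709, -0.002, -0.706, 0.002]
force: [-0.7, 0.7, 0.1]
finger_gap: 0.997
```

>>> {"fn": "apply_moves", "kwargs": {
  "moves": [
    {"x": 0,"y": 0,"z": 0,"ax": 0,"ay": 0,"az": 0},
    {"x": 0,"y": 0,"z": 0,"ax": 0,"ay": 0,"az": 0},
    {"x": 0,"y": 0,"z": 0,"ax": 0,"ay": 0,"az": 0},
    {"x": 0,"y": 0,"z": 0,"ax": 0,"ay": 0,"az": 0}
  ],
  "fingers": 1,
  "squeeze": 40
}}

```text
t: 27.07
tcp_pos: [0.3879, -0.2897, 0.0229]
tool_rot: [0.709, -0.003, -0.705, 0.003]
force: [0.8, -0.2, -0.9]
finger_gap: 0.737
```

Run:
```python
from h import *
s=sensors.sense(); level(s,-90); go(.609,.1105,.15,-90)
```

```text
level ax ay az [ 0.02 -0.38 -0.51]
t 27.07 tcp [ 0.3879 -0.2897  0.0229] yaw -90.0 tilt [ 0.007 -0.009] gap 0.737 F [ 0.8 -0.2 -0.9] | ax 0.0  x -0.1271 y -0.4002 z -0.2211
```

>>> {"fn": "apply_moves", "kwargs": {
  "moves": [
    {"x": -0.015,"y": 0,"z": 0,"ax": 0,"ay": 0,"az": 0},
    {"x": -0.035,"y": 0,"z": 0,"ax": 0,"ay": 0,"az": 0},
    {"x": -0.04,"y": 0,"z": 0,"ax": 0,"ay": 0,"az": 0},
    {"x": -0.04,"y": 0,"z": 0,"ax": 0,"ay": 0,"az": 0},
    {"x": -0.015,"y": -0.015,"z": -0.008,"ax": 0,"ay": 0,"az": 0},
    {"x": 0,"y": -0.03,"z": -0.017,"ax": 0,"ay": 0,"az": 0},
    {"x": 0,"y": -0.036,"z": -0.02,"ax": 0,"ay": 0,"az": 0},
    {"x": 0,"y": -0.036,"z": -0.02,"ax": 0,"ay": 0,"az": 0}
  ]
}}

```text
t: 27.73
tcp_pos: [0.4539, -0.1768, 0.1769]
tool_rot: [0.712, -0.01, -0.703, 0.0]
force: [1.0, -0.9, -1.7]
finger_gap: 0.733
```

Run:
```python
from h import *
s=sensors.sense(); level(s,-90); go(.609,.1105,.16,-90)
```

```text
level ax ay az [-0.79 -0.72 -0.87]
t 27.73 tcp [ 0.4539 -0.1768  0.1769] yaw -90.8 tilt [ 0.013 -0.015] gap 0.733 F [ 1.  -0.9 -1.7] | ax -0.8  x 0.0169 y -0.2873 z -0.1551
```

>>> {"fn": "apply_moves", "kwargs": {
  "moves": [
    {"x": 0,"y": -0.036,"z": -0.019,"ax": -0.8,"ay": -0.3,"az": -0.4},
    {"x": 0,"y": -0.036,"z": -0.019,"ax": 0,"ay": 0,"az": 0},
    {"x": 0,"y": -0.036,"z": -0.019,"ax": 0,"ay": 0,"az": 0},
    {"x": 0,"y": -0.036,"z": -0.019,"ax": 0,"ay": 0,"az": 0},
    {"x": 0,"y": -0.036,"z": -0.019,"ax": 0,"ay": 0,"az": 0},
    {"x": 0,"y": -0.036,"z": -0.019,"ax": 0,"ay": 0,"az": 0},
    {"x": 0,"y": -0.03,"z": -0.016,"ax": 0,"ay": 0,"az": 0},
    {"x": 0,"y": -0.018,"z": -0.01,"ax": 0,"ay": 0,"az": 0},
    {"x": 0,"y": -0.005,"z": 0,"ax": 0,"ay": 0,"az": 0},
    {"x": 0,"y": 0,"z": 0,"ax": 0,"ay": 0,"az": 0}
  ]
}}

```text
t: 28.57
tcp_pos: [0.5977, 0.111, 0.1775]
tool_rot: [0.711, 0.0, -0.703, 0.005]
force: [-0.4, -1.1, -1.9]
finger_gap: 0.734
```

Run:
```python
from h import *
s,im,K,W=look(dict(ramekin=.18,dessert_board=.018),"w7"); level(s,-90); go(.609,.1105,.036,-90)
m=finder.cut_out("dessert_board","top") if imaging.snapshot("top") is not None else []
K,W=cam("top")
for d in m[:3]:
    c=max(cv2.findContours(d["pixels"].astype(np.uint8),0,2)[0],key=cv2.contourArea).reshape(-1,2); print(cv2.boundingRect(c),d["p"])
```

```text
ramekin mark [0.596  0.1117 0.1592] 0.65
ramekin circle at z 0.18 [592.5 110.8] 39.7 0.62
dessert_board circle at z 0.018 [614.2 111.4] 75.2 0.89
level ax ay az [ 0.48 -0.71 -0.41]
t 28.82 tcp [0.5977 0.1077 0.1778] yaw -89.8 tilt [ 0.013 -0.008] gap 0.733 F [-0.1  0.2 -1.2] | ax 0.2  x 0.1418 y -0.0028 z -0.0113
(257, 182, 29, 83) 0.71
```

View pics/w7.png

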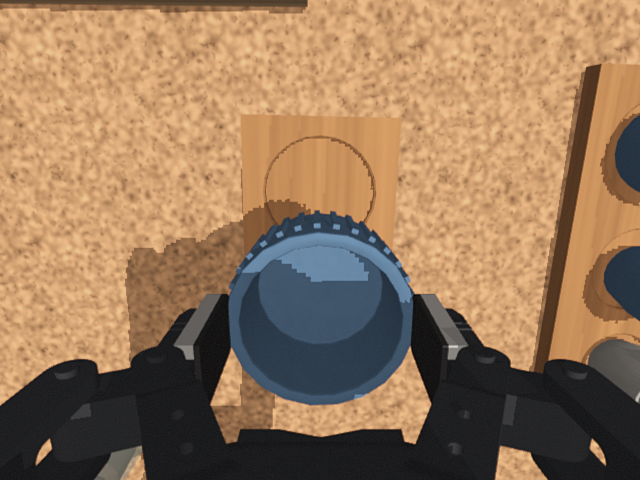

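The ramekin is held level, and the larger recess shows with its top at (320,137) and edges at columns 265 and 375. The board's far corners are at (241,115) and (401,117).

Run:
```python
from h import *
s=sensors.sense();K,W=cam("wrist",s)
print(px2w(K,W,[(320,137),(265,190),(375,188),(241,115),(401,117)],.018).round(4))
```

```text
[[0.6514 0.1073]
 [0.6139 0.147 ]
 [0.6155 0.0674]
 [0.6661 0.1621]
 [0.6652 0.051 ]]
```

>>> {"fn": "apply_moves", "kwargs": {
  "moves": [
    {"x": 0,"y": 0,"z": -0.012,"ax": 0.4,"ay": -0.5,"az": -0.4},
    {"x": 0.035,"y": 0,"z": 0,"ax": 0,"ay": 0,"az": 0},
    {"x": 0.035,"y": 0,"z": 0,"ax": 0,"ay": 0,"az": 0},
    {"x": 0.03,"y": 0,"z": 0,"ax": 0,"ay": 0,"az": 0},
    {"x": 0.01,"y": 0,"z": 0,"ax": 0,"ay": 0,"az": 0},
    {"x": 0,"y": 0,"z": 0,"ax": 0,"ay": 0,"az": 0}
  ]
}}

```text
t: 29.42
tcp_pos: [0.6152, 0.1014, 0.0693]
tool_rot: [0.712, -0.005, -0.702, -0.004]
force: [0.7, -0.2, -1.2]
finger_gap: 0.737
```

Run:
```python
from h import *
s=sensors.sense(); level(s,-90); go(.611,.108,.036,-90)
```

```text
level ax ay az [-0.73 -0.85 -0.05]
t 29.42 tcp [0.6152 0.1014 0.0693] yaw -90.7 tilt [ 0.015 -0.001] gap 0.737 F [ 0.7 -0.2 -1.2] | ax -0.7  x 0.0333 y -0.0066 z 0.0042
```

>>> {"fn": "apply_moves", "kwargs": {
  "moves": [
    {"x": 0,"y": -0.007,"z": 0.004,"ax": -0.7,"ay": -0.6,"az": 0},
    {"x": 0.01,"y": 0,"z": 0,"ax": 0,"ay": 0,"az": 0},
    {"x": 0.01,"y": 0,"z": 0,"ax": 0,"ay": 0,"az": 0},
    {"x": 0.005,"y": 0,"z": 0,"ax": 0,"ay": 0,"az": 0}
  ]
}}

```text
t: 29.75
tcp_pos: [0.6144, 0.1081, 0.0476]
tool_rot: [0.711, -0.001, -0.703, 0.0]
force: [-0.8, 0.3, -1.5]
finger_gap: 0.73
```

Run:
```python
from h import *
s=sensors.sense(); level(s,-90); go(.611,.108,.036,-90)
```

```text
level ax ay az [-0.05 -0.66 -0.05]
t 29.75 tcp [0.6144 0.1081 0.0476] yaw -90.0 tilt [ 0.011 -0.001] gap 0.730 F [-0.8  0.3 -1.5] | ax -0.0  x 0.0116 y 0.0001 z 0.0034
```

>>> {"fn": "apply_moves", "kwargs": {
  "moves": [
    {"x": 0.003,"y": 0,"z": 0.004,"ax": 0,"ay": -0.3,"az": 0},
    {"x": 0.004,"y": 0,"z": 0,"ax": 0,"ay": 0,"az": 0},
    {"x": 0.003,"y": 0,"z": 0,"ax": 0,"ay": 0,"az": 0}
  ]
}}

```text
t: 30.0
tcp_pos: [0.6112, 0.1084, 0.0378]
tool_rot: [0.71, -0.0, -0.704, 0.0]
force: [0.5, -0.1, -1.1]
finger_gap: 0.732
```

>>> {"fn": "apply_moves", "kwargs": {
  "moves": [
    {"x": 0.002,"y": 0,"z": 0,"ax": 0,"ay": 0,"az": 0}
  ]
}}

```text
t: 30.08
tcp_pos: [0.6111, 0.1085, 0.0356]
tool_rot: [0.71, -0.0, -0.704, 0.0]
force: [-0.1, 0.4, -2.1]
finger_gap: 0.732
```

>>> {"fn": "apply_moves", "kwargs": {
  "moves": [
    {"x": 0.0015,"y": 0,"z": 0,"ax": 0,"ay": 0,"az": 0}
  ]
}}

```text
t: 30.17
tcp_pos: [0.6114, 0.1086, 0.0344]
tool_rot: [0.71, -0.0, -0.704, 0.0]
force: [-3.0, 1.0, 11.1]
finger_gap: 0.733
```

>>> {"fn": "apply_moves", "kwargs": {
  "moves": [
    {"x": 0,"y": 0,"z": 0,"ax": 0,"ay": 0,"az": 0},
    {"x": 0,"y": 0,"z": 0,"ax": 0,"ay": 0,"az": 0},
    {"x": 0,"y": 0,"z": 0,"ax": 0,"ay": 0,"az": 0},
    {"x": 0,"y": 0,"z": 0,"ax": 0,"ay": 0,"az": 0},
    {"x": -0.02,"y": 0,"z": 0,"ax": 0,"ay": 0,"az": 0},
    {"x": -0.035,"y": 0,"z": 0,"ax": 0,"ay": 0,"az": 0},
    {"x": -0.04,"y": 0,"z": 0,"ax": 0,"ay": 0,"az": 0},
    {"x": -0.04,"y": 0,"z": 0,"ax": 0,"ay": 0,"az": 0},
    {"x": -0.03,"y": 0.02,"z": 0.005,"ax": 0,"ay": 0,"az": 0},
    {"x": -0.01,"y": 0.036,"z": 0.009,"ax": 0,"ay": 0,"az": 0}
  ],
  "fingers": -1
}}

```text
t: 31.0
tcp_pos: [0.5956, 0.0566, 0.2132]
tool_rot: [0.709, 0.003, -0.706, 0.002]
force: [-0.0, -1.1, -0.0]
finger_gap: 1.0
```

>>> {"fn": "apply_moves", "kwargs": {
  "moves": [
    {"x": 0,"y": 0.038,"z": 0.009,"ax": 0,"ay": 0,"az": 0},
    {"x": 0,"y": 0.038,"z": 0.009,"ax": 0,"ay": 0,"az": 0},
    {"x": 0,"y": 0.038,"z": 0.009,"ax": 0,"ay": 0,"az": 0},
    {"x": 0,"y": 0.038,"z": 0.009,"ax": 0,"ay": 0,"az": 0},
    {"x": 0,"y": 0.038,"z": 0.009,"ax": 0,"ay": 0,"az": 0},
    {"x": 0,"y": 0.038,"z": 0.009,"ax": 0,"ay": 0,"az": 0}
  ]
}}

```text
t: 31.5
tcp_pos: [0.5455, -0.179, 0.2228]
tool_rot: [0.715, 0.004, -0.699, 0.007]
force: [1.3, 0.0, 0.2]
finger_gap: 0.999
```

Run:
```python
from h import *
s=sensors.sense(); level(s,-90); go(.525,-.258,.23,-90)
```

```text
level ax ay az [ 0.89 -1.36 -0.24]
t 31.50 tcp [ 0.5455 -0.179   0.2228] yaw -89.1 tilt [ 0.024 -0.004] gap 0.999 F [1.3 0.  0.2] | ax 0.9  x -0.0072 y 0.0790 z 0.0205
```

>>> {"fn": "apply_moves", "kwargs": {
  "moves": [
    {"x": -0.005,"y": 0.036,"z": 0.009,"ax": 0.9,"ay": -1.3,"az": 0},
    {"x": 0,"y": 0.028,"z": 0.008,"ax": 0,"ay": 0,"az": 0},
    {"x": 0,"y": 0.01,"z": 0.003,"ax": 0,"ay": 0,"az": 0},
    {"x": 0,"y": 0,"z": 0,"ax": 0,"ay": 0,"az": 0}
  ]
}}

```text
t: 31.83
tcp_pos: [0.5225, -0.2653, 0.2293]
tool_rot: [0.708, -0.007, -0.706, -0.001]
force: [0.3, -0.5, 0.7]
finger_gap: 1.0
```

Run:
```python
from h import *
s,im,K,W=look(dict(tall_tumbler=.105)); level(s,-90); go(.525,-.258,.06,-90)
imaging.snapshot("top")
for t in ["sugar_pot","teacup","milk_jug","ramekin","tall_tumbler"]: print(t,[(np.round(d["at"],3).tolist(),round(d["p"],2)) for d in finder.mark_of(t,"top")[:2]])
```

```text
tall_tumbler mark [ 0.5239 -0.2591 -0.0022] 0.94
tall_tumbler circle at z 0.105 [ 521.9 -259.5] 35.2 0.77
level ax ay az [-0.61 -0.15 -0.52]
t 31.98 tcp [ 0.5229 -0.2613  0.2289] yaw -90.4 tilt [ 0.001 -0.007] gap 1.001 F [-0.2 -0.4  0.5] | ax -0.4  x 0.1689 y -0.0033 z -0.0021
sugar_pot [([0.646, -0.136, 0.012], 0.71), ([0.521, -0.26, -0.0], 0.59)]
teacup [([0.549, -0.132, 0.015], 0.83), ([0.472, -0.131, 0.009], 0.46)]
milk_jug [([0.472, -0.131, 0.01], 0.89)]
ramekin [([0.605, 0.11, 0.013], 0.92)]
tall_tumbler [([0.519, -0.262, -0.0], 0.85), ([0.563, 0.113, 0.003], 0.67)]
```

>>> {"fn": "apply_moves", "kwargs": {
  "moves": [
    {"x": 0,"y": -0.001,"z": 0,"ax": -0.6,"ay": 0,"az": -0.5},
    {"x": 0.035,"y": 0,"z": 0,"ax": 0,"ay": 0,"az": 0},
    {"x": 0.03,"y": 0,"z": 0,"ax": 0,"ay": 0,"az": 0},
    {"x": 0.01,"y": 0,"z": 0,"ax": 0,"ay": 0,"az": 0},
    {"x": 0,"y": 0,"z": 0,"ax": 0,"ay": 0,"az": 0}
  ]
}}

```text
t: 32.7
tcp_pos: [0.5272, -0.259, 0.1549]
tool_rot: [0.71, 0.004, -0.704, 0.005]
force: [-0.5, 0.4, -0.8]
finger_gap: 1.004
```

Run:
```python
from h import *
s=sensors.sense(); level(s,-90); go(.523,-.26,.063,-90)
```

```text
level ax ay az [ 0.71 -0.48 -0.11]
t 32.70 tcp [ 0.5272 -0.259   0.1549] yaw -89.3 tilt [ 0.008 -0.002] gap 1.004 F [-0.5  0.4 -0.8] | ax 0.7  x 0.0919 y 0.0010 z 0.0042
```

>>> {"fn": "apply_moves", "kwargs": {
  "moves": [
    {"x": 0.005,"y": 0.001,"z": 0.004,"ax": 0.7,"ay": -0.5,"az": 0},
    {"x": 0.02,"y": 0,"z": 0.001,"ax": 0,"ay": 0,"az": 0},
    {"x": 0.025,"y": 0,"z": 0.001,"ax": 0,"ay": 0,"az": 0},
    {"x": 0.02,"y": 0,"z": 0.001,"ax": 0,"ay": 0,"az": 0},
    {"x": 0.01,"y": 0,"z": 0,"ax": 0,"ay": 0,"az": 0},
    {"x": 0,"y": 0,"z": 0,"ax": 0,"ay": 0,"az": 0}
  ]
}}

```text
t: 33.2
tcp_pos: [0.5246, -0.2639, 0.0786]
tool_rot: [0.71, -0.004, -0.704, 0.003]
force: [1.0, -0.4, -0.5]
finger_gap: 1.001
```

Run:
```python
from h import *
s=sensors.sense(); level(s,-90); go(.523,-.26,.063,-90)
```

```text
level ax ay az [-0.07 -0.47 -0.56]
t 33.20 tcp [ 0.5246 -0.2639  0.0786] yaw -90.1 tilt [ 0.008 -0.01 ] gap 1.001 F [ 1.  -0.4 -0.5] | ax -0.1  x 0.0156 y -0.0039 z 0.0016
```

>>> {"fn": "apply_moves", "kwargs": {
  "moves": [
    {"x": 0.005,"y": -0.004,"z": 0.002,"ax": 0,"ay": -0.4,"az": -0.5},
    {"x": 0.01,"y": 0,"z": 0,"ax": 0,"ay": 0,"az": 0},
    {"x": 0.002,"y": 0,"z": 0,"ax": 0,"ay": 0,"az": 0}
  ]
}}

```text
t: 33.45
tcp_pos: [0.5248, -0.2614, 0.0638]
tool_rot: [0.709, -0.002, -0.705, 0.001]
force: [-0.0, -0.2, -0.7]
finger_gap: 1.004
```

>>> {"fn": "apply_moves", "kwargs": {
  "moves": [
    {"x": 0.001,"y": 0,"z": 0,"ax": 0,"ay": 0,"az": 0},
    {"x": 0,"y": 0,"z": 0,"ax": 0,"ay": 0,"az": 0},
    {"x": 0,"y": 0,"z": 0,"ax": 0,"ay": 0,"az": 0},
    {"x": 0,"y": 0,"z": 0,"ax": 0,"ay": 0,"az": 0},
    {"x": 0,"y": 0,"z": 0,"ax": 0,"ay": 0,"az": 0}
  ],
  "fingers": 1,
  "squeeze": 35
}}

```text
t: 33.87
tcp_pos: [0.5259, -0.2619, 0.0643]
tool_rot: [0.71, -0.003, -0.704, 0.001]
force: [-0.0, 1.0, -1.8]
finger_gap: 0.743
```

Run:
```python
from h import *
s=sensors.sense(); level(s,-90); go(.517,.109,.2,-90)
```

```text
level ax ay az [-0.08 -0.45 -0.32]
t 33.87 tcp [ 0.5259 -0.2619  0.0643] yaw -90.1 tilt [ 0.008 -0.006] gap 0.743 F [-0.   1.  -1.8] | ax -0.1  x -0.1357 y -0.3709 z 0.0089
```

>>> {"fn": "apply_moves", "kwargs": {
  "moves": [
    {"x": -0.015,"y": 0,"z": 0,"ax": 0,"ay": 0,"az": 0},
    {"x": -0.035,"y": 0,"z": 0,"ax": 0,"ay": 0,"az": 0},
    {"x": -0.04,"y": 0,"z": 0,"ax": 0,"ay": 0,"az": 0},
    {"x": -0.04,"y": 0,"z": 0,"ax": 0,"ay": 0,"az": 0},
    {"x": -0.015,"y": 0,"z": 0,"ax": 0,"ay": 0,"az": 0},
    {"x": 0,"y": -0.015,"z": 0,"ax": 0,"ay": 0,"az": 0}
  ]
}}

```text
t: 34.37
tcp_pos: [0.5233, -0.2472, 0.2122]
tool_rot: [0.708, -0.002, -0.707, -0.001]
force: [1.4, -0.0, -1.7]
finger_gap: 0.742
```

>>> {"fn": "apply_moves", "kwargs": {
  "moves": [
    {"x": 0,"y": -0.03,"z": 0,"ax": 0,"ay": 0,"az": 0},
    {"x": 0,"y": -0.038,"z": 0,"ax": 0,"ay": 0,"az": 0},
    {"x": 0,"y": -0.038,"z": 0,"ax": 0,"ay": 0,"az": 0},
    {"x": 0,"y": -0.038,"z": 0,"ax": 0,"ay": 0,"az": 0},
    {"x": 0,"y": -0.038,"z": 0,"ax": 0,"ay": 0,"az": 0},
    {"x": 0,"y": -0.038,"z": 0,"ax": 0,"ay": 0,"az": 0}
  ]
}}

```text
t: 34.87
tcp_pos: [0.5216, -0.0205, 0.2079]
tool_rot: [0.707, -0.007, -0.707, -0.005]
force: [0.9, 0.3, -2.2]
finger_gap: 0.744
```

Run:
```python
from h import *
s=sensors.sense(); level(s,-90); go(.517,.109,.2,-90)
```

```text
level ax ay az [-0.95 -0.03 -0.18]
t 34.87 tcp [ 0.5216 -0.0205  0.2079] yaw -91.0 tilt [ 0.    -0.003] gap 0.744 F [ 0.9  0.3 -2.2] | ax -1.0  x 0.0079 y -0.1295 z 0.0046
```

>>> {"fn": "apply_moves", "kwargs": {
  "moves": [
    {"x": 0,"y": -0.036,"z": 0.002,"ax": -0.9,"ay": 0,"az": 0},
    {"x": 0,"y": -0.036,"z": 0.002,"ax": 0,"ay": 0,"az": 0},
    {"x": 0,"y": -0.03,"z": 0,"ax": 0,"ay": 0,"az": 0},
    {"x": 0,"y": -0.018,"z": 0,"ax": 0,"ay": 0,"az": 0},
    {"x": 0,"y": -0.005,"z": 0,"ax": 0,"ay": 0,"az": 0},
    {"x": 0,"y": 0,"z": 0,"ax": 0,"ay": 0,"az": 0}
  ]
}}

```text
t: 35.37
tcp_pos: [0.5048, 0.1235, 0.1997]
tool_rot: [-0.701, -0.005, 0.713, -0.003]
force: [0.8, 0.1, -0.9]
finger_gap: 0.741
```

Run:
```python
from h import *
s,im,K,W=look(dict(tall_tumbler=.25)); level(s,-90); go(.5175,.1085,.08,-90)
```

```text
tall_tumbler mark [0.4992 0.126  0.1377] 0.55
tall_tumbler circle at z 0.25 [515.  124.2] 35.8 0.56
level ax ay az [0.62 1.04 0.14]
t 35.52 tcp [0.5061 0.1209 0.2002] yaw -89.6 tilt [-0.017  0.002] gap 0.742 F [ 0.  -0.2 -1.7] | ax 0.4  x 0.1202 y 0.0124 z -0.0114
```

>>> {"fn": "apply_moves", "kwargs": {
  "moves": [
    {"x": 0,"y": 0.012,"z": -0.014,"ax": 0.6,"ay": 1.3,"az": 0},
    {"x": 0.01,"y": 0,"z": 0,"ax": 0,"ay": 0,"az": 0},
    {"x": 0.03,"y": 0,"z": 0,"ax": 0,"ay": 0,"az": 0},
    {"x": 0.03,"y": 0,"z": 0,"ax": 0,"ay": 0,"az": 0},
    {"x": 0.015,"y": 0,"z": 0,"ax": 0,"ay": 0,"az": 0},
    {"x": 0,"y": 0,"z": 0,"ax": 0,"ay": 0,"az": 0}
  ]
}}

```text
t: 36.02
tcp_pos: [0.5287, 0.0986, 0.1125]
tool_rot: [0.714, -0.006, -0.7, -0.006]
force: [-1.0, -0.1, -1.6]
finger_gap: 0.741
```

Run:
```python
from h import *
s=sensors.sense(); level(s,-90); go(.5205,.1085,.08,-90)
```

```text
level ax ay az [-1.01 -1.12 -0.03]
t 36.02 tcp [0.5287 0.0986 0.1125] yaw -91.0 tilt [ 0.02  -0.001] gap 0.741 F [-1.  -0.1 -1.6] | ax -1.0  x 0.0325 y -0.0099 z 0.0082
```

>>> {"fn": "apply_moves", "kwargs": {
  "moves": [
    {"x": 0,"y": -0.01,"z": 0.008,"ax": -1,"ay": -0.7,"az": 0},
    {"x": 0.008,"y": 0,"z": 0,"ax": 0,"ay": 0,"az": 0},
    {"x": 0.008,"y": 0,"z": 0,"ax": 0,"ay": 0,"az": 0},
    {"x": 0.005,"y": 0,"z": 0,"ax": 0,"ay": 0,"az": 0},
    {"x": 0,"y": 0,"z": 0,"ax": 0,"ay": 0,"az": 0}
  ]
}}

```text
t: 36.43
tcp_pos: [0.5226, 0.1066, 0.0906]
tool_rot: [0.71, -0.002, -0.704, -0.001]
force: [-0.2, -0.0, -1.0]
finger_gap: 0.744
```

Run:
```python
from h import *
s=sensors.sense(); level(s,-90); go(.5205,.1085,.08,-90)
s,im,K,W=look(dict(dessert_board=.018,tall_tumbler=.13),"w8")
```

```text
level ax ay az [-0.21 -0.53 -0.05]
t 36.43 tcp [0.5226 0.1066 0.0906] yaw -90.2 tilt [ 0.009 -0.001] gap 0.744 F [-0.2 -0.  -1. ] | ax -0.2  x 0.0106 y -0.0019 z 0.0021
dessert_board mark [0.5646 0.111  0.0014] 0.63
dessert_board circle at z 0.018 [567.9 111.5] 92.5 0.97
tall_tumbler mark [0.5212 0.1066 0.0266] 0.84
tall_tumbler circle at z 0.13 [525.1 107.1] 39.4 0.59
```

View pics/w8.png

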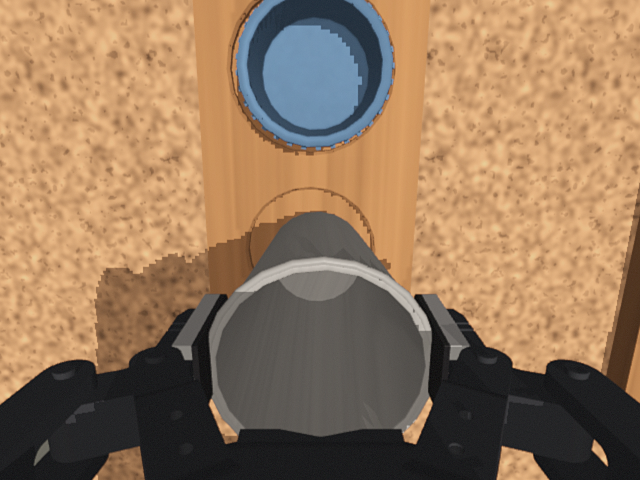

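The tumbler is held level, and its recess shows with its top at (312,188) and edges at columns 249 and 374. The ramekin sits slightly right of its recess centre.

Run:
```python
from h import *
s=sensors.sense();K,W=cam("wrist",s)
print(px2w(K,W,[(312,188),(249,240),(374,238),(203,130),(419,130)],.018).round(4))
go(.52,.1105,.08,-90)
```

```text
[[0.5536 0.1112]
 [0.5254 0.1455]
 [0.5263 0.078 ]
 [0.5833 0.1661]
 [0.5829 0.0568]]
t 36.68 tcp [0.5232 0.1067 0.0917] yaw -90.2 tilt [ 0.011 -0.001] gap 0.740 F [ 0.5  0.7 -0.7] | ax -0.2  x 0.0117 y -0.0038 z 0.0032
```

>>> {"fn": "apply_moves", "kwargs": {
  "moves": [
    {"x": 0,"y": -0.0045,"z": 0.0015,"ax": 0,"ay": -0.3,"az": 0},
    {"x": 0.005,"y": 0,"z": 0,"ax": 0,"ay": 0,"az": 0},
    {"x": 0.005,"y": 0,"z": 0,"ax": 0,"ay": 0,"az": 0},
    {"x": 0.002,"y": 0,"z": 0,"ax": 0,"ay": 0,"az": 0}
  ]
}}

```text
t: 37.02
tcp_pos: [0.5229, 0.1119, 0.0804]
tool_rot: [0.71, -0.001, -0.704, -0.001]
force: [-1.0, -0.3, -1.7]
finger_gap: 0.74
```

>>> {"fn": "apply_moves", "kwargs": {
  "moves": [
    {"x": 0.002,"y": 0,"z": 0,"ax": 0,"ay": 0,"az": 0}
  ]
}}

```text
t: 37.1
tcp_pos: [0.5229, 0.112, 0.078]
tool_rot: [0.71, -0.001, -0.704, -0.001]
force: [0.1, 0.6, -1.4]
finger_gap: 0.744
```

>>> {"fn": "apply_moves", "kwargs": {
  "moves": [
    {"x": 0.0015,"y": 0,"z": 0,"ax": 0,"ay": 0,"az": 0}
  ]
}}

```text
t: 37.18
tcp_pos: [0.5227, 0.112, 0.076]
tool_rot: [0.71, -0.001, -0.704, -0.001]
force: [-0.4, 0.3, -2.2]
finger_gap: 0.741
```

>>> {"fn": "apply_moves", "kwargs": {
  "moves": [
    {"x": 0.001,"y": 0,"z": 0,"ax": 0,"ay": 0,"az": 0}
  ]
}}

```text
t: 37.27
tcp_pos: [0.5235, 0.1122, 0.0756]
tool_rot: [0.711, -0.001, -0.704, -0.001]
force: [-1.6, 1.5, 14.7]
finger_gap: 0.746
```

Contact at the expected height. Release, lift clear, and back off for a final look.

>>> {"fn": "apply_moves", "kwargs": {
  "moves": [
    {"x": 0,"y": 0,"z": 0,"ax": 0,"ay": 0,"az": 0},
    {"x": 0,"y": 0,"z": 0,"ax": 0,"ay": 0,"az": 0},
    {"x": 0,"y": 0,"z": 0,"ax": 0,"ay": 0,"az": 0},
    {"x": 0,"y": 0,"z": 0,"ax": 0,"ay": 0,"az": 0},
    {"x": -0.02,"y": 0,"z": 0,"ax": 0,"ay": 0,"az": 0},
    {"x": -0.035,"y": 0,"z": 0,"ax": 0,"ay": 0,"az": 0},
    {"x": -0.04,"y": 0,"z": 0,"ax": 0,"ay": 0,"az": 0},
    {"x": -0.04,"y": 0,"z": 0,"ax": 0,"ay": 0,"az": 0},
    {"x": -0.03,"y": 0,"z": 0.02,"ax": 0,"ay": 0,"az": 0},
    {"x": -0.02,"y": 0,"z": 0.035,"ax": 0,"ay": 0,"az": 0}
  ],
  "fingers": -1
}}

```text
t: 38.1
tcp_pos: [0.4698, 0.1111, 0.2628]
tool_rot: [0.708, -0.002, -0.706, -0.002]
force: [0.1, 0.0, -0.2]
finger_gap: 0.999
```

>>> {"fn": "apply_moves", "kwargs": {
  "moves": [
    {"x": -0.01,"y": 0,"z": 0.03,"ax": 0,"ay": 0,"az": 0},
    {"x": 0,"y": 0,"z": 0.02,"ax": 0,"ay": 0,"az": 0},
    {"x": 0,"y": 0,"z": 0,"ax": 0,"ay": 0,"az": 0},
    {"x": 0,"y": 0,"z": 0,"ax": 0,"ay": 0,"az": 0}
  ]
}}

```text
t: 38.43
tcp_pos: [0.4145, 0.1117, 0.2791]
tool_rot: [0.712, -0.002, -0.702, -0.001]
force: [0.7, -0.4, -0.6]
finger_gap: 0.999
```

Run:
```python
from h import *
s=sensors.sense(); print(s["tcp_pos"])
im=imaging.snapshot("top"); sc=imaging.snapshot("scene")
a=cv2.resize(im[130:330,60:560],(800,320)); b=cv2.resize(sc[110:410,130:430],(280,280)); 
cv2.imwrite("pics/f1.png",a[:,:,::-1]); cv2.imwrite("pics/f2.png",cv2.resize(sc[120:440,130:490],None,fx=1.7,fy=1.7)[:,:,::-1])
for c in ["top","scene"]:
  for t in ["sugar_pot","teacup","milk_jug","ramekin","tall_tumbler","short_tumbler","pepper_shaker","toothpick_pot"]: print(c,t,[(np.round(d["at"],3).tolist(),round(d["p"],2)) for d in finder.mark_of(t,c)[:1]])
```

```text
[0.41445466 0.11166078 0.27907834]
top sugar_pot [([0.646, -0.134, 0.012], 0.59)]
top teacup [([0.55, -0.135, 0.012], 0.98)]
top milk_jug [([0.473, -0.131, 0.01], 0.62)]
top ramekin [([0.607, 0.112, 0.012], 0.86)]
top tall_tumbler [([0.516, 0.111, 0.014], 0.68)]
top short_tumbler [([0.442, -0.403, 0.001], 0.67)]
top pepper_shaker []
top toothpick_pot [([0.577, -0.386, 0.002], 0.89)]
scene sugar_pot [([0.644, -0.133, 0.014], 0.94)]
scene teacup [([0.549, -0.133, 0.014], 0.58)]
scene milk_jug [([0.472, -0.136, 0.012], 0.76)]
scene ramekin [([0.607, 0.108, 0.009], 0.74)]
scene tall_tumbler [([0.524, 0.118, 0.012], 0.87)]
scene short_tumbler [([0.439, -0.401, -0.002], 0.62)]
scene pepper_shaker [([0.381, 0.282, 0.001], 0.94)]
scene toothpick_pot [([0.575, -0.388, -0.0], 0.86)]
```

View pics/f1.png

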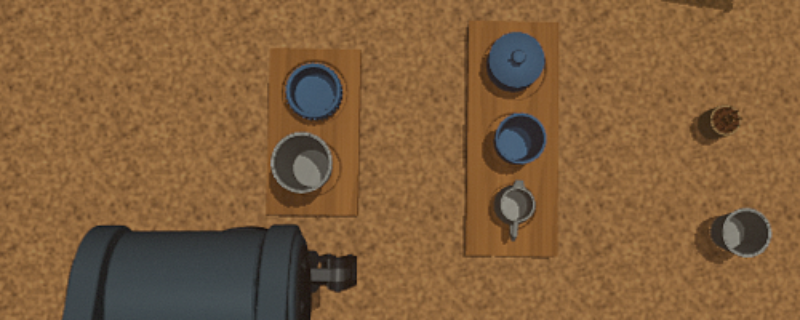

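View pics/f2.png

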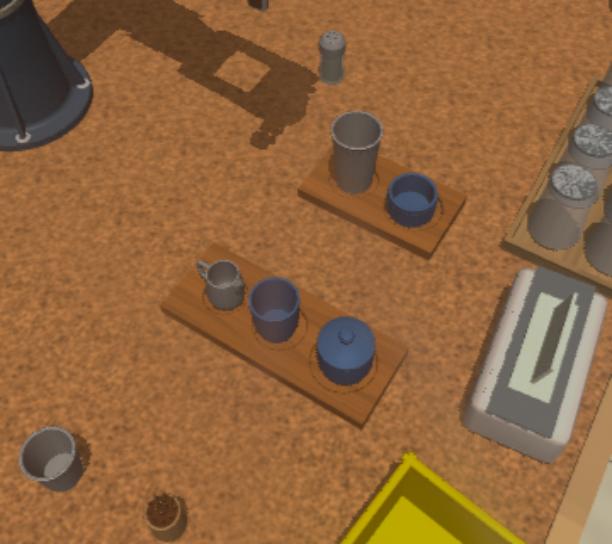

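Every wanted item stands upright inside its recess. On the dessert board the tumbler is at (357,150) and the ramekin at (412,200). On the tea board the jug is at (223,285), the cup at (275,310) and the sugar pot at (346,350). The other three things haven't moved.

```bash
python3 -c "
from h import *
print(order.sign_off(), sensors.sense()['t'])"
```

```text
the job is handed in; nothing more can be done
the job is handed in; nothing more can be done
```

I laid up both boards in the order asked (sugar pot, teacup, milk jug, ramekin, tall tumbler) and handed the job in at about 39 s.

**Placing:** I lowered each item until the wrist felt the recess floor, then let go. The readings at contact were about 11 to 23 N, with the teacup the highest at 23 N.

**Last checks:** In the final top and scene pictures all five items stand upright in the right recesses, with their undersides measured 9 to 14 mm up (the recess floors are at 12 mm). The gripper was open and clear of everything. The short tumbler, pepper shaker and toothpick pot are where they started, within measuring error.

**What disagreed or went wrong:**
- **First sugar pot grasp:** the fingers were too high and closed on its lid dome. The pot stayed standing, and a second, lower grip worked.
- **Final positions:** the two cameras differed by up to about 8 mm on the tall tumbler. Both pictures still show it in its recess.
- **Pepper shaker:** the network did not find it in the last top picture. The scene camera found it unmoved.

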